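# Load the specimen scanner by its step-down tray

### The arm

A 6-joint arm with a two-finger parallel gripper is mounted at the origin on a cart in front of the work surface, level with it; the furniture and walls round the work are solid. World frame = base frame: x ahead of the robot, y to its left, z up, the work surface at z = 0. Lengths are in mm, angles in degrees, forces in N, time in s.
With the tool pointing down it reaches from about 350 to 850 mm from the base axis. Payload 8.1 kg.
Tool frame: the origin (TCP) lies between the finger pads; the fingertips stand 22 mm ahead of it and the grasp point (between the pads) lies 3 mm ahead of it; z points along the fingers, y is the direction in which the jaws open and shut (so a half turn about z gives the same grasp; the last joint's range is limited). The gripper opens to 85 mm and grips with 20 to 120 N. Pads are 22 mm wide; open, the fingers measure 114 mm over their backs; the gripper's body (76 mm by 85 mm) begins 54 mm behind the grasp point. The pads swing forward as they close: fully open they stand 13 mm farther back than shut.
Start: joints at [-78.977, 7.471, 85.268, -0, 87.261, -4.893], TCP at [164.565, -576.996, 253.292] pointing down, gripper open.
Joint ranges: [-169.43, 169.43], [-51.17, 129.36], [1.28, 143.12], [-76.62, 256.62], [0, 156.53], [-152.29, 152.29]. Speed limits (degrees/s): [136.94, 136.94, 159.86, 180, 180, 180].

### API

Orientations are given as [roll, pitch, yaw] about the fixed x, y, z axes, in that order (R = Rz(yaw) Ry(pitch) Rx(roll)).
In Python, from bench import r gives the robot as it stands.
- The arm moves only by the tool drive_tool, never from a script. Its argument "moves" is a list of rows, each a list of 2 entries, a list of its own where there are three numbers: the shift along the world's x, y, z in mm, then the turn about the world's z in degrees. A call has exactly 8 rows; each row is the pose to reach, as a shift and turn from the pose commanded when the call began; what a row does not reach only later rows make up. A row lasts 1/12 s, in which the tool goes at most 41.7 mm and 7.16 degrees, less where a joint would pass 70% of its speed; a pose out of reach is approached as far as the arm can. A call with a gripper value outside its range is refused whole. "fingers" is the finger opening in mm, from 0 to 85.4, set as the call begins (left out, the last holds). The fingers move at their own pace and stop on an object; "squeeze" is the grip in N (left out, the last holds). Time passes only in rows, so rows that repeat a pose let the fingers close, or fill a call up. It gives the time, the measured TCP pose, the force and the opening at its end, in the units of the state.
- r.sense(): the state, without advancing time (a new reading comes with each control period).
- r.snapshot(name): name is "scene" or "top" or "wrist"; returns a dict with "pixels" (384x512x3 uint8, red, green, blue), "camera_matrix" (3x3 intrinsics, pixels), "xyz" and "orientation" of the camera in the world. Camera axes: x right, y down, z forward; pixel columns grow to the right and rows downward; lengths in mm; the calibration is good to about 2 mm. A picture is of the moment at which its call begins. There is no depth.
- r.hand_in(): hands the job in, once; it reports no verdict.
The state is a dict: "time": time; "joint_pos": joint angles; "qd": joint speeds; "joint_efforts": joint torques, N m; "tool_pos": TCP position; "tcp_rot": TCP orientation; "ft_force": force on the tool from outside, world axes, zero at the start; "wrist_torque": the same for the moment, N m; "finger_gap": finger opening in mm.
Only numpy, scipy, OpenCV 4.12 (cv2) and the standard library are available. Lean on these libraries where they do the work, as an engineer would, in place of code of your own. Each camera call takes 0.05 s, during which the arm holds its last target.

### The job

Get the specimen cups scanned: draw the bolt back out of the lane and stand every cup on the desk upright in the steel tray while the tray is still on the raised dock. Then, without lifting or tipping the tray, slide it by its post over the step, between the guide rails and under the arch of the scanner until it sits flat against the end stop, and push the bolt fully shut behind it. Leave the stapler, timer and sticky notes where they are.

Things in the scene. Friction and masses are not known exactly. Their poses are not given: they have to be found in the camera images.
- station: Fixed scanner station on the desk, 162 mm wide (its x), 591 mm long (its y), with a level lane along its y axis: raised loading dock at the +y end, lower scanner bed at the -y end. Origin: at desk level on the lane's centre line, under the bolt. The tray slides towards -y. A fully home tray has its origin at y = -149 mm, z = 18 mm in this frame.
- dock_middle (a point): Centre of the dock's top, 26 mm above the desk. The dock spans station y = +16 to +300 mm; 10 mm high edge strips stand along its sides (y = 28 to 298 mm), 150 mm apart.
- bed_entry (a point): Foot of the 8 mm step down from dock to bed, on the centre line, on the bed's top (18 mm above the desk), station y = +16 mm. Two steel guide rails, tops 36 mm above the desk, stand on the bed: 104 mm apart from station y = -65 mm on; between y = -15 and -65 mm they flare to a mouth about 131 mm wide.
- bed_stop (a point): Middle of the end stop's face at bed level, station y = -279 mm; the stop is 18 mm high.
- arch_middle (a point): Middle of the underside of the white scanner arch over the bed: underside 102 mm, top 138 mm above the desk; it spans station y = -134 to -190 mm, 128 mm wide between its legs and 166 mm over all.
- bolt (a joint): Sliding steel bolt that crosses the lane along the station's x axis at y = 0, from its -x edge; bar 14 mm wide (along y), 30 to 42 mm above the desk. Value in m: 0 = fully shut (its tip reaches to x = -3 mm, so it bars the tray), 0.062 = drawn fully back in the station's -x direction (clear of the lane). It starts shut or nearly so, stays where it is left and slides against about 2 N of friction. Its housing on the lane's edge is 49 mm high.
- bolt_knob (a point): Middle of the part of the bolt's upright round knob that is gripped: 18 mm diameter, vertical, top 78 mm above the desk; this point is 62 mm above the desk and moves with the bolt, 98 mm from the lane's centre line when shut.
- tray: Loose steel tray, 90 mm wide (its x), 260 mm long (its y), floor 4 mm thick, rim 15 mm high over all, 0.5 kg. Origin: centre of its underside. Inside 84 mm wide; room for cups from y = -127 mm to +104 mm (three cups in a row, e.g. at y = -86, -11 and +64 mm). Its +y end carries the grip post. It starts on the dock roughly in line with the lane, its -y end towards the scanner.
- tray_post (a point): Grip point on the tray's upright black post, which is 26 mm (tray x) by 22 mm (tray y) and reaches 76 mm above the tray's underside; this point is on the post's axis, 115 mm from the tray's origin along tray +y and 56 mm above the underside.
- cup_1_centre (a point): Centre, half-way up, of a closed specimen cup with a wide screw lid: 62 mm tall; the top 12 mm is the lid, 64 mm across, the body below tapers from 58 to 50 mm; its z axis up through the lid. It starts standing on the desk, or is absent.
- cup_2_centre (a point): Centre, half-way up, of a closed specimen cup with a wide screw lid: 62 mm tall; the top 12 mm is the lid, 64 mm across, the body below tapers from 58 to 50 mm; its z axis up through the lid. It starts standing on the desk, or is absent.
- cup_3_centre (a point): Centre, half-way up, of a closed specimen cup with a wide screw lid: 62 mm tall; the top 12 mm is the lid, 64 mm across, the body below tapers from 58 to 50 mm; its z axis up through the lid. It starts standing on the desk, or is absent.
- cup_4_centre (a point): Centre, half-way up, of a closed specimen cup with a wide screw lid: 62 mm tall; the top 12 mm is the lid, 64 mm across, the body below tapers from 58 to 50 mm; its z axis up through the lid. It starts standing on the desk, or is absent.
- stapler: Bystander: black stapler, 26 x 100 x 30 mm, loose on the desk; origin at the centre of its underside. Leave it alone.
- timer: Bystander: white lab timer, 60 x 64 x 19 mm, loose on the desk; origin at the centre of its underside. Leave it alone.
- sticky_pad: Bystander: pad of sticky notes, 81 x 81 x 12 mm, loose on the desk; origin at the centre of its underside. Leave it alone.
Mind the look-alikes: they are no part of the job. What is shaped like the part that bears cup_4_centre but turquoise is not meant. What is shaped like the part that bears cup_2_centre but red is not meant.

How it is judged (in metres and radians):
On the way, in this order (a step that is already met when the one before it is completed fails the run):
1. every cup stands upright in the tray, the tray is still wholly on the dock and the bolt is drawn back (x of cup_1_centre in the frame of tray between -0.025 and 0.025 m and y of cup_1_centre in the frame of tray between -0.11 and 0.09 m and z of cup_1_centre in the frame of tray between 0.029 and 0.041 m and angle between each of cup_1, cup_2, cup_3, cup_4's own z axis and vertical below 0.15 rad and x of cup_2_centre in the frame of tray between -0.025 and 0.025 m and y of cup_2_centre in the frame of tray between -0.11 and 0.09 m and z of cup_2_centre in the frame of tray between 0.029 and 0.041 m and x of cup_3_centre in the frame of tray between -0.025 and 0.025 m and y of cup_3_centre in the frame of tray between -0.11 and 0.09 m and z of cup_3_centre in the frame of tray between 0.029 and 0.041 m and x of cup_4_centre in the frame of tray between -0.025 and 0.025 m and y of cup_4_centre in the frame of tray between -0.11 and 0.09 m and z of cup_4_centre in the frame of tray between 0.029 and 0.041 m and y of tray in the frame of station above 0.12 m and value of joint bolt above 0.045 m), for 0.2 s.
2. the tray with all cups upright in it lies flat on the scanner bed, fully home, the bolt still drawn back (x of cup_1_centre in the frame of tray between -0.025 and 0.025 m and y of cup_1_centre in the frame of tray between -0.11 and 0.09 m and z of cup_1_centre in the frame of tray between 0.029 and 0.041 m and angle between each of cup_1, cup_2, cup_3, cup_4's own z axis and vertical below 0.15 rad and x of cup_2_centre in the frame of tray between -0.025 and 0.025 m and y of cup_2_centre in the frame of tray between -0.11 and 0.09 m and z of cup_2_centre in the frame of tray between 0.029 and 0.041 m and x of cup_3_centre in the frame of tray between -0.025 and 0.025 m and y of cup_3_centre in the frame of tray between -0.11 and 0.09 m and z of cup_3_centre in the frame of tray between 0.029 and 0.041 m and x of cup_4_centre in the frame of tray between -0.025 and 0.025 m and y of cup_4_centre in the frame of tray between -0.11 and 0.09 m and z of cup_4_centre in the frame of tray between 0.029 and 0.041 m and y of tray in the frame of station between -0.157 and -0.143 m and z of tray in the frame of station between 0.014 and 0.022 m and angle between tray's own z axis and vertical below 0.04 rad and angle between the y axis of tray and the y axis of station, either way round below 0.06 rad and value of joint bolt above 0.04 m), for 0.2 s.
3. the bolt is shut behind the tray (value of joint bolt below 0.01 m and y of tray in the frame of station between -0.157 and -0.143 m and z of tray in the frame of station between 0.014 and 0.022 m and angle between tray's own z axis and vertical below 0.04 rad and angle between the y axis of tray and the y axis of station, either way round below 0.06 rad), for 0.2 s.
At the end, for the whole second after the job is handed in: Every cup present stands upright (within 0.15 rad) on the tray's floor, inside its rim; the tray lies flat on the scanner bed with its front within 6 mm of the end stop; the bolt is shut to within 10 mm; everything is at rest and released (all of step 3 and x of cup_1_centre in the frame of tray between -0.025 and 0.025 m and y of cup_1_centre in the frame of tray between -0.11 and 0.09 m and z of cup_1_centre in the frame of tray between 0.029 and 0.041 m and angle between each of cup_1, cup_2, cup_3, cup_4's own z axis and vertical below 0.15 rad and x of cup_2_centre in the frame of tray between -0.025 and 0.025 m and y of cup_2_centre in the frame of tray between -0.11 and 0.09 m and z of cup_2_centre in the frame of tray between 0.029 and 0.041 m and x of cup_3_centre in the frame of tray between -0.025 and 0.025 m and y of cup_3_centre in the frame of tray between -0.11 and 0.09 m and z of cup_3_centre in the frame of tray between 0.029 and 0.041 m and x of cup_4_centre in the frame of tray between -0.025 and 0.025 m and y of cup_4_centre in the frame of tray between -0.11 and 0.09 m and z of cup_4_centre in the frame of tray between 0.029 and 0.041 m and linear speed of each of cup_1, cup_2, cup_3, cup_4, tray below 0.02 m/s); the robot touches nothing.
It fails at once if the tray is tipped by more than 0.2 rad (angle between tray's own z axis and vertical above 0.2 rad).
It fails at once if the tray is lifted more than 20 mm off the dock's height instead of being slid (z of tray in the frame of station above 0.046 m).
It fails at once if the stapler, timer or sticky notes are shifted by more than 40 mm (distance of any of stapler, timer, sticky_pad from where it was at the start of the episode above 0.04 m).
Of cup_1, cup_2, cup_3, cup_4 only 2 to 3 are there at a start; the rules pass over those that are not, and their reading is None.
At some moment in a run one of cup_1, cup_2, cup_3, cup_4 may be knocked a few centimetres aside while the robot is not near it.
It also fails if it takes over 210 s, if anything falls off the work surface, if the arm or the gripper's body presses on something with over 40 N, if the wrist force passes 120 N, or if a joint passes its speed limit or range.

## Working session

There is one attempt and no reset: what is moved stays moved. The work goes in short steps, Python scripts to look and compute and a tool call to move; the robot and the scene stay as the last step left them, time stands still between calls to the robot, and variables do not carry over. Pictures are saved under pics/ and viewed, and the job is handed in when it is done.

Besides the shell and the picture viewer there is one more tool, called after ">>>" as name(argument=value, ...) on one line, values as JSON. drive_tool: Moves the arm, as the interface text tells. Its arguments: {"type":"object","properties":{"moves":{"type":"array","items":{"type":"array"}},"fingers":{"type":"number"},"squeeze":{"type":"number"}},"required":["moves"]}

```bash
ls; mkdir -p pics; cat > h.py <<'E'
import numpy as np, cv2
from bench import r
from scipy.spatial.transform import Rotation as R
def snap(cam,name,crop=None,scale=1):
    s=r.snapshot(cam); np.savez('pics/'+name+'.npz',K=s['camera_matrix'],xyz=s['xyz'],o=s['orientation'],px=s['pixels'])
    save(name,name,crop,scale); return s
def save(src,name,crop=None,scale=1):
    p=np.load('pics/'+src+'.npz')['px']
    if crop: p=p[crop[1]:crop[3],crop[0]:crop[2]]
    if scale!=1: p=cv2.resize(p,None,fx=scale,fy=scale,interpolation=cv2.INTER_CUBIC)
    cv2.imwrite('pics/'+name+'.png',p[:,:,::-1])
def cam(src):
    d=np.load('pics/'+src+'.npz'); o=d['o']
    M=o if o.shape==(3,3) else R.from_euler('xyz',o,degrees=True).as_matrix()
    return d['K'],d['xyz'],M
def back(src,u,v,z):
    K,c,M=cam(src); d=M@np.linalg.inv(K)@np.array([u,v,1.]); return c+d*(z-c[2])/d[2]
def proj(src,P):
    K,c,M=cam(src); q=K@(M.T@(np.array(P,float)-c)); return q[:2]/q[2]
E
python3 - <<'E'
from h import *
for c in('scene','top','wrist'):
    s=snap(c,c+'0'); print(c,s['xyz'],s['orientation'],s['camera_matrix'])
print(r.sense())
E
```

```text
pics
scene [-604.52277162  971.28259777  754.70830333] [-113.74044332    1.13302417 -134.65402184] [[404.55084652   0.         263.81911806]
 [  0.         404.55084652 186.28252115]
 [  0.           0.           1.        ]]
top [ 189.26067667  -63.00929412 1510.65252953] [-1.69027264e+02 -5.49441657e-02 -8.98026677e+01] [[396.47795746   0.         253.51853474]
 [  0.         396.47795746 192.26416366]
 [  0.           0.           1.        ]]
wrist [ 245.0796193  -553.71848556  373.28995899] [ 1.61178991e+02  6.70970606e-02 -7.40888466e+01] [[295.70469448   0.         254.51767051]
 [  0.         295.70469448 191.20228567]
 [  0.           0.           1.        ]]
{'time': 0.15, 'joint_pos': array([-7.89763789e+01,  7.50718413e+00,  8.53156708e+01, -1.26686536e-03,
        8.72622715e+01, -4.89363642e+00]), 'qd': array([ 0.01143773, -0.16725997, -0.27848412,  0.15894118,  0.15437009,
        0.08673979]), 'joint_efforts': array([ 1.89482569e-03, -5.70061505e+01, -5.01158881e+01, -2.67220721e-04,
        9.60795471e-03,  4.10161590e-05]), 'tool_pos': array([ 164.48053874, -576.59677681,  252.4574353 ]), 'tcp_rot': array([-1.79915076e+02, -6.00109863e-03,  1.59173146e+01]), 'ft_force': array([ 0.12530392, -0.25805105,  0.34747056]), 'wrist_torque': array([-0.00938227, -0.01553276,  0.02793763]), 'finger_gap': 85.49006207729626}
```

View pics/top0.png

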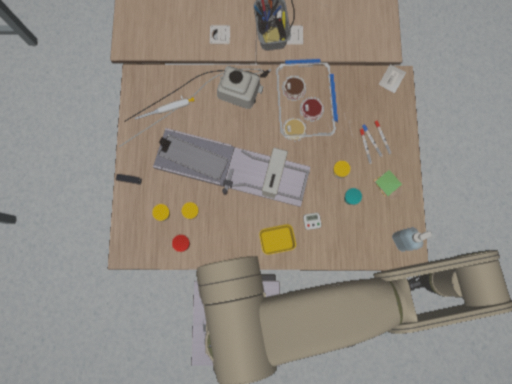

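View pics/scene0.png

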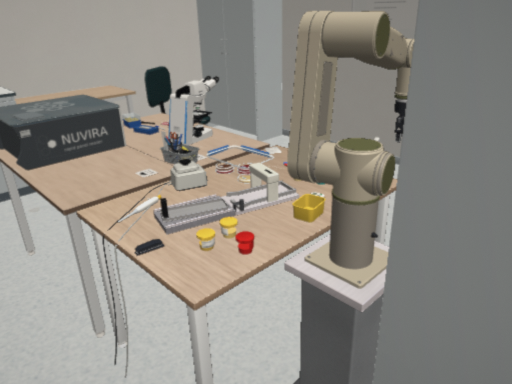

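View pics/wrist0.png

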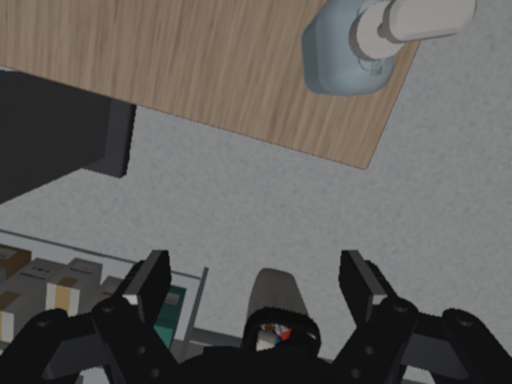

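```bash
python3 - <<'E'
from h import *
save('top0','top0a',(110,120,310,260),4)
save('top0','top0b',(260,50,430,210),4)
save('scene0','scene0a',(130,130,340,270),3.8)
for n,u,v,z in [('y1',161,213,62),('y2',190,211,62),('y3',342,169,62),('teal',353,196,62),('red',181,243,62),('post',165,144,102),('knob',225,191,78),('timer',313,221,19),('pad',388,183,12),('st',128,179,30)]:
    print(n,back('top0',u,v,z).round())
E
```

```text
y1 [391. 277.  62.]
y2 [399. 171.  62.]
y3 [ 561. -396.   62.]
teal [ 457. -433.   62.]
red [282. 199.  62.]
post [643. 265. 102.]
knob [471.  42.  78.]
timer [ 369. -289.   19.]
pad [ 518. -584.   12.]
st [526. 417.  30.]
```

View pics/top0a.png

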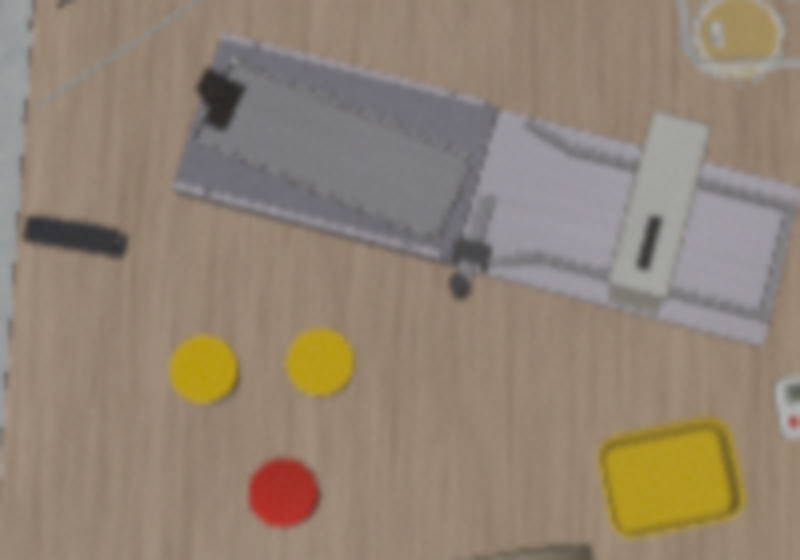

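View pics/top0b.png

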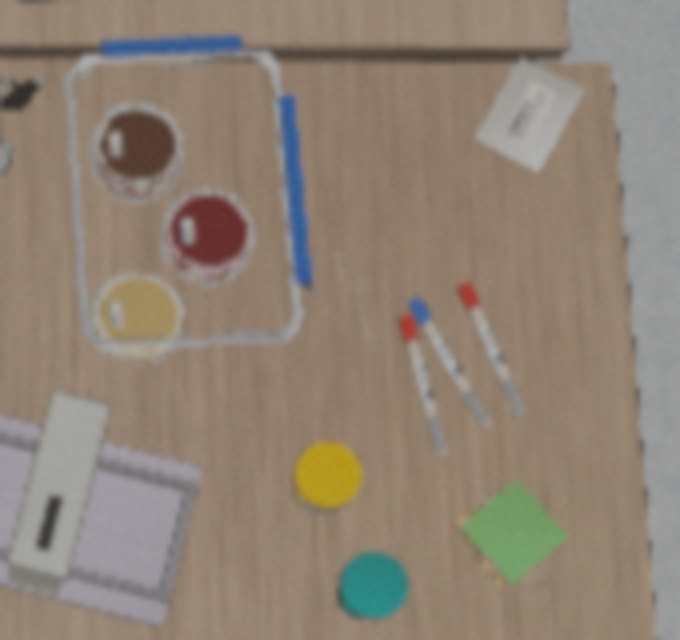

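View pics/scene0a.png

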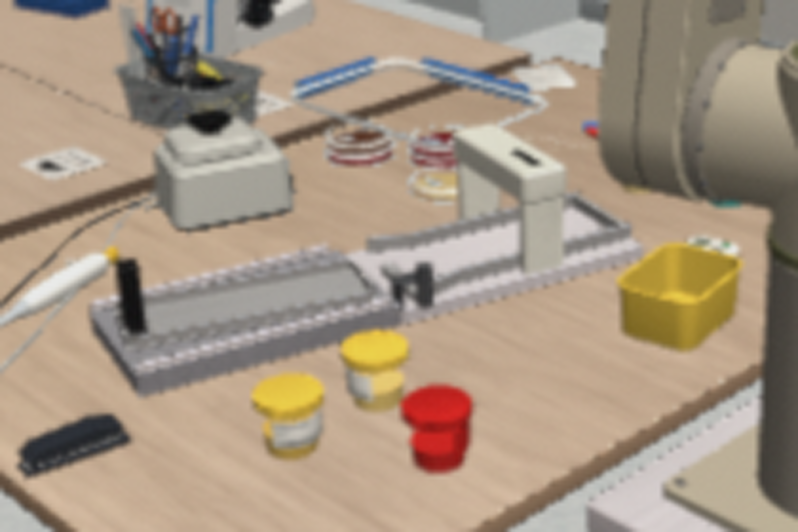

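```bash
cat > fit.py <<'E'
from h import *
from scipy.optimize import least_squares
pts=[((81,300,26),(222,38)),((-81,300,26),(176,190)),((-81,-291,18),(765,345)),((83,-134,138),(655,113)),((83,-190,138),(708,125)),((-83,-134,138),(612,290)),((-83,-190,138),(663,303)),((81,16,26),(498,108))]
def T(p,P):
    c,s=np.cos(p[2]),np.sin(p[2]); return np.array([p[0]+c*P[0]-s*P[1],p[1]+s*P[0]+c*P[1],P[2]])
def res(p): return np.concatenate([proj('top0',T(p,P))-(np.array(q)/4+(110,120)) for P,q in pts])
f=least_squares(res,[540,30,-0.25])
E
python3 - <<'E'
from fit import *
p=f.x;print(p,np.degrees(p[2]));print(f.fun.reshape(-1,2).round(2))
np.save('st.npy',p)
for n,P in [('knob',(-98,0,62)),('knobtop',(-98,0,78)),('home post',(0,-34,74)),('dockmid',(0,158,26))]: print(n,T(p,P).round(1),proj('top0',T(p,P)).round(1))
E
```

```text
[ 5.73201617e+02  1.57698445e+01 -2.58342141e-01] -14.801914363908024
[[-0.35 -0.19]
 [-1.44  0.39]
 [-0.13  1.17]
 [-0.22 -0.52]
 [ 1.6   0.35]
 [-1.21 -1.13]
 [ 1.42 -0.34]
 [ 0.21  0.27]]
knob [478.5  40.8  62. ] [225.5 190. ]
knobtop [478.5  40.8  78. ] [225.3 189.1]
home post [564.5 -17.1  74. ] [241.2 166.8]
dockmid [613.6 168.5  26. ] [193.8 157.5]
```

>>> drive_tool(moves=[[[36, 20, 0], 7], [[72, 40, 0], 14], [[108, 60, 0], 21], [[145, 80, 0], 28], [[181, 100, 0], 35], [[217, 120, 0], 42], [[253, 140, 0], 49], [[290, 160, 0], 56]], fingers=85)

```text
time: 0.82
tool_pos: [455.6, -415.7, 253.0]
tcp_rot: [-180.0, -0.0, 72.3]
ft_force: [0.1, -1.1, 0.3]
finger_gap: 84.8
```

```bash
python3 - <<'E'
from h import *
s=snap('wrist','w1'); st=r.sense(); print(st['time'],st['tool_pos'],st['tcp_rot'],st['joint_pos'])
E
```

```text
0.8667 [ 461.82908698 -411.09049957  252.90798662] [179.8555584   -0.21140085  73.07020033] [-46.56544781  10.25522985  82.23628517   0.25541615  87.48749652
 -29.64653174]
```

View pics/w1.png

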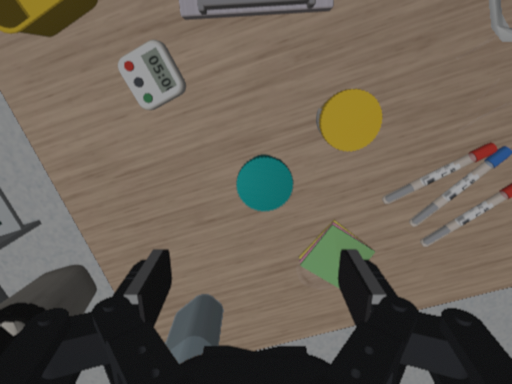

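```bash
python3 - <<'E'
from h import *
K,c,M=cam('w1');print(c)
p=np.load('pics/w1.npz')['px']
hsv=cv2.cvtColor(p,cv2.COLOR_RGB2HSV)
m=((hsv[...,0]>20)&(hsv[...,0]<30)&(hsv[...,1]>200)).astype('uint8'); 
n,l,s,ce=cv2.connectedComponentsWithStats(m)
for i in range(1,n):
    if s[i,4]>300: print(s[i],ce[i],back('w1',*ce[i],62).round(1))
save('w1','w1a',(220,70,420,220),4)
E
```

```text
[ 481.57948988 -336.3218416   373.99696252]
```

View pics/w1a.png

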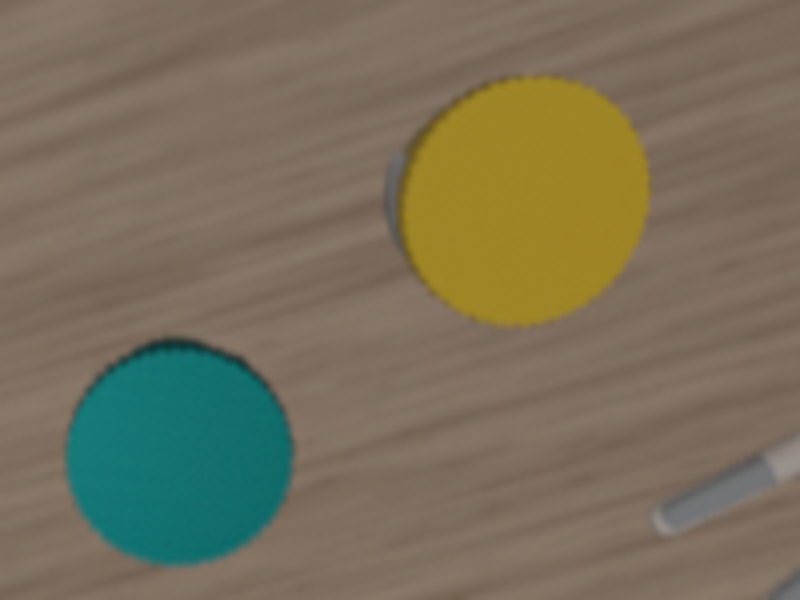

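```bash
cat >> h.py <<'E'
def yellow(src,z=62):
    p=np.load('pics/'+src+'.npz')['px']; hsv=cv2.cvtColor(np.ascontiguousarray(p),cv2.COLOR_RGB2HSV)
    m=((hsv[...,0]>19)&(hsv[...,0]<31)&(hsv[...,1]>170)&(hsv[...,2]>110)).astype('uint8')
    n,l,s,ce=cv2.connectedComponentsWithStats(m)
    for i in range(1,n):
        if s[i,4]>60: print(s[i],ce[i].round(1),back(src,*ce[i],z).round(1))
E
python3 - <<'E'
from h import *
yellow('w1');yellow('top0')
print(back('w1',351.2,120.2,62)); print(r.sense()['tool_pos'],r.sense()['tcp_rot'])
E
```

```text
[  0   0  60  33 642] [31.3 11.9] [ 306.1 -208.2   62. ]
[ 320   89   62   62 2952] [350.5 119.4] [ 567.  -393.5   62. ]
[334 161  16  16 191] [341.5 168.2] [ 563.7 -394.7   62. ]
[182 203  16  16 197] [189.6 210.1] [402.4 172.3  62. ]
[153 204  16  16 204] [160.5 211.8] [395.6 279.3  62. ]
[260 225  35  29 761] [276.9 238.8] [ 297.9 -149.1   62. ]
[ 567.54946537 -394.49243981   62.        ]
[ 461.82908698 -411.09049957  252.90798662] [179.8555584   -0.21140085  73.07020033]
```

>>> drive_tool(moves=[[[30, 6, -20], 1], [[60, 12, -40], 2], [[90, 18, -60], 3], [[111, 23, -90], 3], [[111, 23, -120], 3], [[111, 23, -120], 3], [[111, 23, -120], 3], [[111, 23, -120], 3]])

```text
time: 1.53
tool_pos: [565.1, -394.9, 134.8]
tcp_rot: [180.0, 0.0, 74.9]
ft_force: [0.1, -0.1, 0.1]
finger_gap: 85.1
```

```bash
python3 - <<'E'
from h import *
s=snap('wrist','w2'); st=r.sense(); print(st['time'],st['tool_pos'],st['tcp_rot']); yellow('w2')
K,c,M=cam('w2'); print(proj('w2',st['tool_pos']+[0,0,-71]), c)
E
```

```text
1.5833 [ 565.58756154 -395.53315537  136.13110244] [1.79830275e+02 8.69506278e-02 7.48616713e+01]
[ 214  170   87   82 5587] [256.9 210.7] [ 568.  -392.9   62. ]
[254.61040866 216.68480095] [ 587.27605046 -314.27901337  255.69456487]
```

View pics/w2.png

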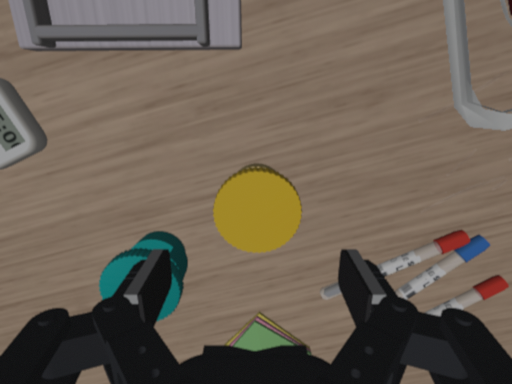

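>>> drive_tool(moves=[[[2, 1, -20], 0], [[2, 1, -40], 0], [[2, 1, -58], 0], [[2, 1, -68], 0], [[2, 1, -75], 0], [[2, 1, -78], 0], [[2, 1, -78], 0], [[2, 1, -78], 0]])

```text
time: 2.25
tool_pos: [567.9, -393.9, 56.9]
tcp_rot: [179.9, 0.0, 74.9]
ft_force: [0.4, -0.3, 0.5]
finger_gap: 85.2
```

>>> drive_tool(moves=[[[0, 0, 0], 0], [[0, 0, 0], 0], [[0, 0, 0], 0], [[0, 0, 0], 0], [[0, 0, 0], 0], [[0, 0, 0], 0], [[0, 0, 0], 0], [[0, 0, 0], 0]], fingers=50, squeeze=30)

```text
time: 2.92
tool_pos: [567.9, -393.7, 56.9]
tcp_rot: [179.9, 0.1, 74.9]
ft_force: [-0.7, 0.4, 6.3]
finger_gap: 62.9
```

>>> drive_tool(moves=[[[0, 0, 10], 0], [[0, 0, 25], 0], [[0, 0, 50], 0], [[0, 0, 80], 0], [[0, 0, 110], 0], [[0, 0, 120], 0], [[0, 0, 120], 0], [[0, 0, 120], 0]])

```text
time: 3.58
tool_pos: [567.7, -393.5, 176.5]
tcp_rot: [179.9, 0.0, 74.9]
ft_force: [-0.3, -0.1, -0.7]
finger_gap: 62.8
```

```bash
python3 - <<'E'
from h import *
s=snap('wrist','w3'); st=r.sense(); print(st['time'],st['tool_pos'],st['ft_force'],st['finger_gap']); snap('top','top3')
E
```

```text
3.6333 [ 566.8293559  -392.85363151  174.39123068] [-0.0504202   0.17135998 -0.74914756] 62.58618674786074
```

View pics/w3.png

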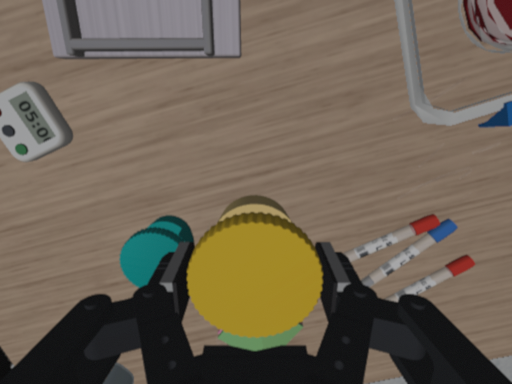

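View pics/top3.png

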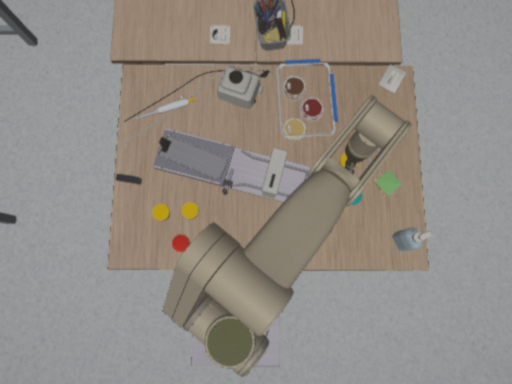

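>>> drive_tool(moves=[[[0, 8, 25], 0], [[2, 25, 50], 0], [[5, 60, 70], 0], [[8, 98, 78], 0], [[11, 136, 80], 0], [[14, 174, 80], 0], [[17, 212, 80], 0], [[20, 250, 80], 0]])

```text
time: 4.35
tool_pos: [586.1, -141.1, 252.8]
tcp_rot: [-179.8, -0.0, 74.9]
ft_force: [-0.3, -0.1, -0.7]
finger_gap: 62.7
```

>>> drive_tool(moves=[[[3, 38, 0], 0], [[6, 76, 0], 0], [[9, 110, 0], 0], [[12, 130, 0], 0], [[13, 138, 0], 0], [[13, 138, 0], 0], [[13, 138, 0], 0], [[13, 138, 0], 0]])

```text
time: 5.02
tool_pos: [599.9, -6.5, 254.4]
tcp_rot: [-179.9, 0.0, 74.9]
ft_force: [0.7, 0.2, -0.9]
finger_gap: 62.9
```

```bash
python3 - <<'E'
from h import *
s=snap('wrist','w4'); st=r.sense(); print(st['time'],st['tool_pos'],st['tcp_rot'],st['finger_gap'],st['joint_pos'])
E
```

```text
5.0667 [599.96162453  -6.74076518 254.6470214 ] [-1.79947527e+02  3.89818722e-02  7.48233464e+01] 62.6670285113602 [-5.52191697e+00  7.49301810e+00  8.51029093e+01 -2.96585038e-02
  8.74623405e+01  9.65608266e+00]
```

View pics/w4.png

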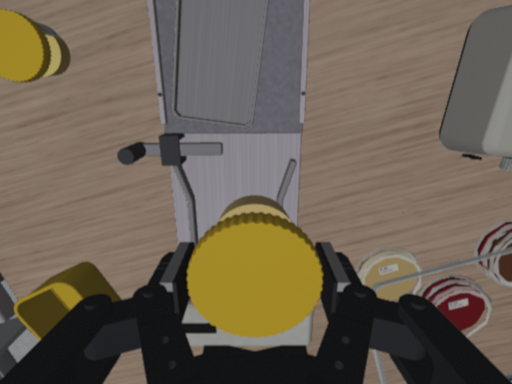

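>>> drive_tool(moves=[[[3, 25, 5], 0], [[7, 55, 10], 0], [[11, 85, 15], 0], [[14, 105, 20], 0], [[15, 110, 20], 0], [[15, 110, 20], 0], [[15, 110, 20], 0], [[15, 110, 20], 0]])

```text
time: 5.73
tool_pos: [615.1, 103.0, 274.7]
tcp_rot: [-180.0, 0.0, 74.8]
ft_force: [0.0, 0.4, -1.4]
finger_gap: 62.4
```

```bash
python3 - <<'E'
from h import *
s=snap('wrist','w5'); st=r.sense(); print(st['time'],st['tool_pos'],st['tcp_rot'],st['finger_gap'])
save('w5','w5a',(110,0,330,200),3.6); save('w4','w4a',(90,0,330,200),3.3)
E
```

```text
5.7833 [615.09841409 103.0718658  274.80212793] [-1.79964786e+02  3.88185308e-02  7.48066697e+01] 62.435995953333396
```

View pics/w5a.png

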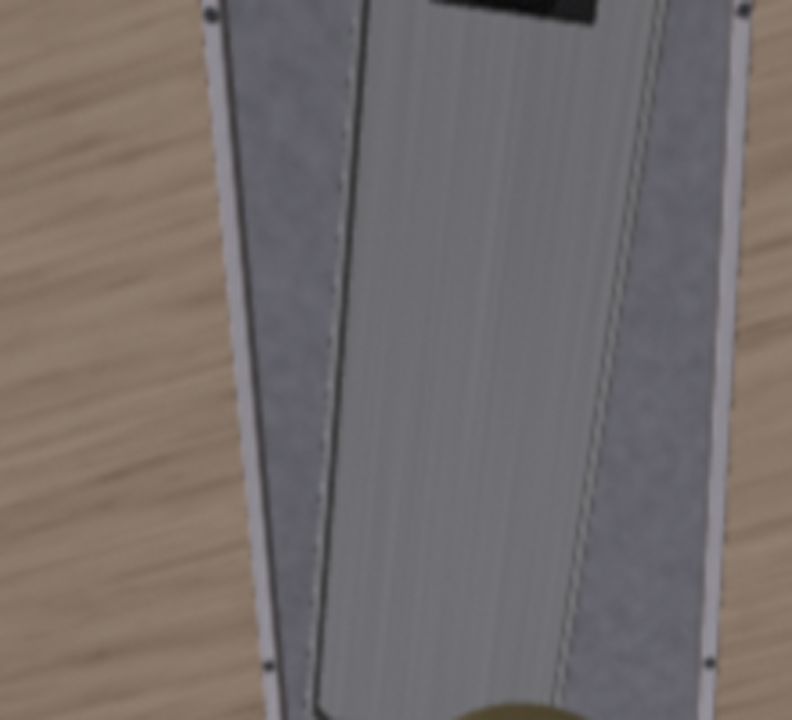

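View pics/w4a.png

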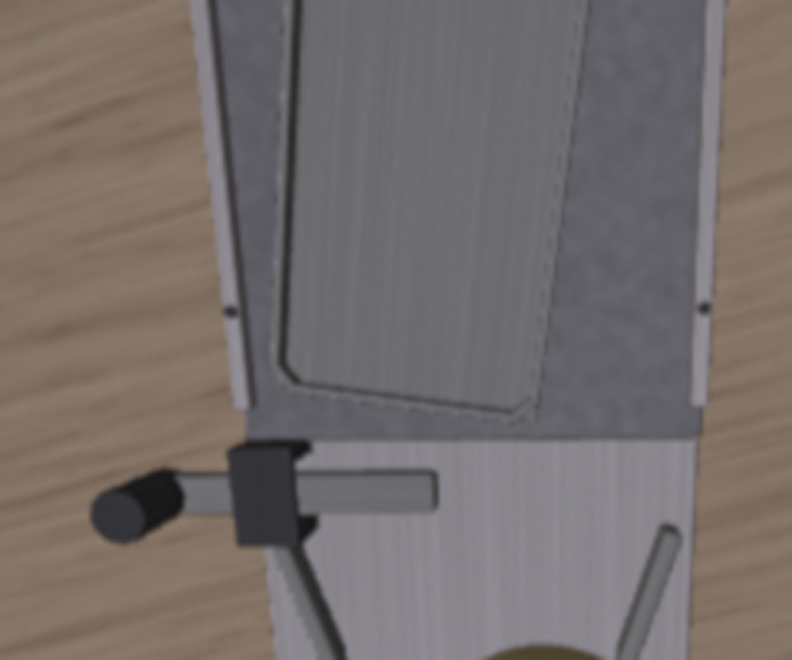

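View pics/w5.png

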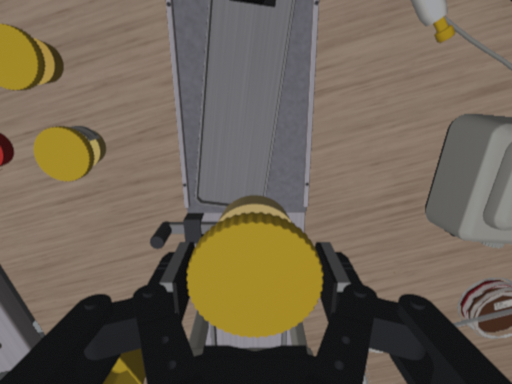

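```bash
cat > fit2.py <<'E'
from h import *
from scipy.optimize import least_squares
def T(p,P):
    c,s=np.cos(p[2]),np.sin(p[2]); return np.array([p[0]+c*P[0]-s*P[1],p[1]+s*P[0]+c*P[1],P[2]])
w4=lambda q:np.array(q)/3.3+(90,0)
w5=lambda q:np.array(q)/3.6+(110,0)
E
python3 - <<'E'
from fit2 import *
obs=[('w4',(81,16,26),w4((700,439))),('w4',(-81,16,26),w4((245,438))),('w4',(75,28,36),w4((694,404))),('w4',(-75,28,36),w4((251,408)))]
# strips inner edges as lines in w5: points with free y
lines=[('w5',75,36,w5((731,10))),('w5',75,36,w5((701,700))),('w5',-75,36,w5((222,10))),('w5',-75,36,w5((277,660))),('w4',75,36,w4((706,10))),('w4',-75,36,w4((212,10)))]
def inv(p,P):
    c,s=np.cos(p[2]),np.sin(p[2]); d=np.array(P[:2])-p[:2]; return np.array([c*d[0]+s*d[1],-s*d[0]+c*d[1]])
def res(p):
    e=[]
    for c,P,q in obs: e+=list(inv(p,back(c,*q,P[2]))-P[:2])
    for c,x,z,q in lines: e.append(inv(p,back(c,*q,z))[0]-x)
    return np.array(e)
f=least_squares(res,np.load('st.npy'));p=f.x
print(p,np.degrees(p[2]));print(res(p).round(1)); np.save('st.npy',p)
print('knobtop st',inv(p,back('w4',*w4((124,515)),78)).round(1),'bolt tip',inv(p,back('w4',*w4((437,491)),42)).round(1))
print('knob top from top0',inv(p,back('top0',225,191,78)).round(1))
print('tray in st, z41')
for n,q in [('L',w5((358,60))),('L',w5((308,700))),('R',w5((668,0))),('R',w5((560,700))),('post',w5((430,0))),('post',w5((595,22)))]:
    print(n,inv(p,back('w5',*q,41 if n!='post' else 102)).round(1))
for n,q in [('L',w4((293,0))),('L',w4((275,360))),('R',w4((590,0))),('R',w4((540,400))),('near',w4((295,383))),('near',w4((515,419)))]:
    print(n,inv(p,back('w4',*q,41)).round(1))
for n,q in [('cupA',(19,56)),('cupB',(64,154))]: print(n,back('w5',*q,62).round(1))
yellow('w5')
E
```

```text
[ 5.81939077e+02  1.93171101e+01 -2.57230202e-01] -14.738204928978174
[-0.9 -0.9 -0.1  0.6  1.   0.3  0.   0.  -0.7  0.6  0.1 -0.1 -0.4  0.5]
knobtop st [-105.3    0.2] bolt tip [-12.1   0.2]
knob top from top0 [-112.6   -6.6]
tray in st, z41
L [-35.1 246.5]
L [-64.1  47.8]
R [ 55.1 261. ]
R [24.9 47.1]
post [ -9.1 246.3]
post [ 30.4 241.4]
L [-48.7 146.9]
L [-63.9  44. ]
R [ 39.4 146.3]
R [23.6 30.5]
near [-58.   36.6]
near [15.1 24.3]
cupA [411.7 279.2  62. ]
cupB [409.  173.8  62. ]
[435  18  19  24 282] [443.4  30. ] [835.5 188.9  62. ]
[   0   24   38   66 1989] [16.1 59. ] [407.3 277.5  62. ]
[  34  127   56   54 2261] [ 61.5 153.5] [406.6 175.   62. ]
[  187   221   136   116 12265] [253.9 278.2] [574.8 -44.1  62. ]
[112 358  29  26 202] [123.4 369.3] [ 343.3 -148.    62. ]
```

```bash
cat >> fit2.py <<'E'
st=np.load('st.npy')
try: tr=np.load('tr.npy')
except Exception: tr=None
def inv(p,P):
    c,s=np.cos(p[2]),np.sin(p[2]); d=np.array(P[:2])-p[:2]; return np.array([c*d[0]+s*d[1],-s*d[0]+c*d[1]])
E
python3 - <<'E'
from fit2 import *
o=T(st,(-3.6,159.2,0)); tr=np.array([o[0],o[1],st[2]-np.radians(8.1)]); np.save('tr.npy',tr)
print('tray',tr,np.degrees(tr[2]))
for y in(64,-11,-86,115): print(y,T(tr,(0,y,30)).round(1))
s=r.sense();print(s['tool_pos'],s['time'])
for n,pp in [('knob',(-105,0,62)),('homepost',(0,-34,74))]: print(n,T(st,pp).round(1))
E
```

```text
tray [ 6.18958459e+02  1.74195015e+02 -3.98601871e-01] -22.838204928978175
64 [643.8 233.2  30. ]
-11 [614.7 164.1  30. ]
-86 [585.6  94.9  30. ]
115 [663.6 280.2  30. ]
[615.09841409 103.0718658  274.80212793] 5.7833
knob [480.4  46.   62. ]
homepost [573.3 -13.6  74. ]
```

>>> drive_tool(moves=[[[6, 30, 0], -2], [[13, 62, 0], -5], [[20, 95, 0], -7.7], [[26, 120, -20], -7.7], [[27, 125.5, -50], -7.7], [[27, 125.5, -85], -7.7], [[27, 125.5, -115], -7.7], [[27, 125.5, -125], -7.7]])

```text
time: 6.45
tool_pos: [639.2, 228.4, 143.5]
tcp_rot: [-179.6, 0.3, 67.2]
ft_force: [-1.6, -0.6, -2.0]
finger_gap: 62.5
```

>>> drive_tool(moves=[[[0, 0, -15], 0], [[0, 0, -30], 0], [[0, 0, -45], 0], [[0, 0, -50], 0], [[0, 0, -50], 0], [[0, 0, -50], 0], [[0, 0, -50], 0], [[0, 0, -50], 0]])

```text
time: 7.12
tool_pos: [643.2, 230.6, 101.9]
tcp_rot: [179.9, -0.1, 67.2]
ft_force: [0.0, 0.5, -0.2]
finger_gap: 63.0
```

```bash
python3 - <<'E'
from h import *
s=snap('wrist','w6'); st=r.sense(); print(st['time'],st['tool_pos'],st['tcp_rot'],st['ft_force'])
E
```

```text
7.1667 [643.03351485 230.60624604 101.76528954] [ 1.79900956e+02 -7.81287087e-02  6.72213452e+01] [-0.10283605  0.45429923 -0.27625092]
```

View pics/w6.png

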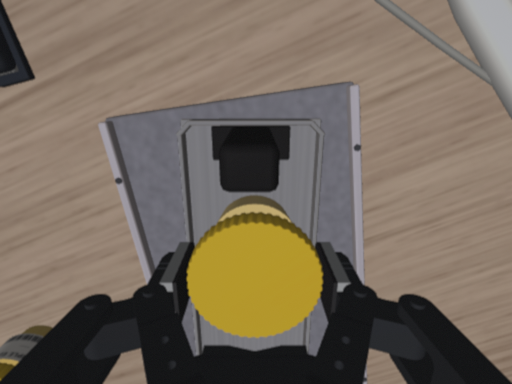

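>>> drive_tool(moves=[[[0, 0, -5], 0], [[0, 0, -9], 0], [[0, 0, -12], 0], [[0, 0, -14], 0], [[0, 0, -14.5], 0], [[0, 0, -14.5], 0], [[0, 0, -14.5], 0], [[0, 0, -14.5], 0]])

```text
time: 7.83
tool_pos: [642.1, 230.6, 86.9]
tcp_rot: [-180.0, -0.0, 67.2]
ft_force: [-6.2, -0.7, 10.1]
finger_gap: 62.5
```

>>> drive_tool(moves=[[[0, 0, 0], 0], [[0, 0, 0], 0], [[0, 0, 0], 0], [[0, 0, 0], 0], [[0, 0, 0], 0], [[0, 0, 0], 0], [[0, 0, 0], 0], [[0, 0, 0], 0]], fingers=85)

```text
time: 8.5
tool_pos: [642.2, 230.3, 85.7]
tcp_rot: [-180.0, 0.0, 67.2]
ft_force: [-0.3, -0.4, -0.0]
finger_gap: 84.8
```

>>> drive_tool(moves=[[[0, 0, 15], 0], [[0, 0, 40], 0], [[0, 0, 70], 0], [[-20, -20, 100], 0], [[-50, -30, 120], 0], [[-90, -40, 130], 0], [[-110, -45, 130], 0], [[-110, -45, 130], 0]])

```text
time: 9.17
tool_pos: [529.6, 184.8, 218.1]
tcp_rot: [179.9, -0.0, 67.2]
ft_force: [-0.2, 0.3, -1.2]
finger_gap: 85.0
```

```bash
python3 - <<'E'
from h import *
s=snap('wrist','w7'); st=r.sense(); print(st['time'],st['tool_pos'],st['tcp_rot'],st['ft_force'],st['finger_gap'])
snap('scene','s7',None,1); save('s7','s7a',(130,130,340,270),3.8)
yellow('w7')
E
```

```text
9.2167 [531.23756461 185.15286856 217.83606195] [ 1.79895858e+02 -7.55504321e-02  6.72275585e+01] [ 0.26737939 -0.12624308  0.41024157] 84.80761821356464
[ 321   46   82   83 5219] [361.8  87.1] [651.1 227.4  62. ]
[  51  107   68   67 3468] [ 84.6 139.9] [399.2 282.7  62. ]
[ 119  206   60   54 2330] [147.4 230.9] [406.8 177.4  62. ]
```

View pics/w7.png

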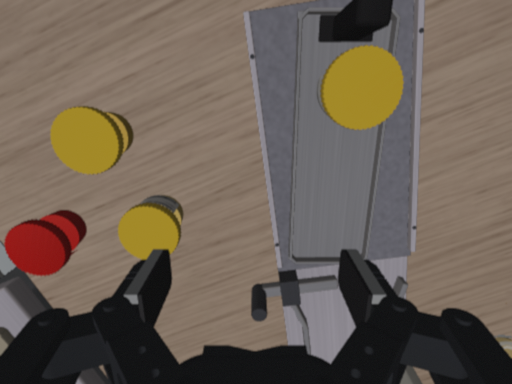

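View pics/s7a.png

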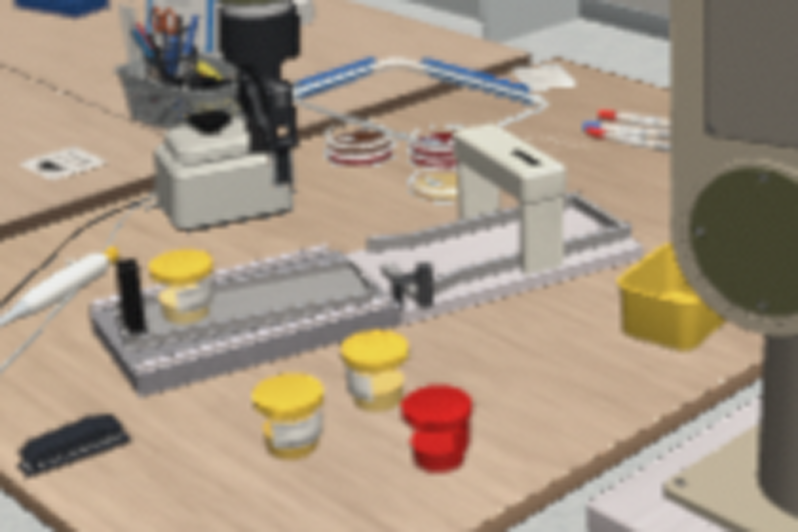

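>>> drive_tool(moves=[[[-25, -2, 0], 0], [[-60, -5, 0], 0], [[-95, -8, -10], 0], [[-118, -9, -30], 0], [[-125, -10, -50], 0], [[-125, -10, -75], 0], [[-125, -10, -86], 0], [[-125, -10, -86], 0]])

```text
time: 9.93
tool_pos: [406.1, 174.9, 127.3]
tcp_rot: [-179.8, 0.2, 67.2]
ft_force: [-1.1, 1.1, -0.6]
finger_gap: 84.9
```

```bash
python3 - <<'E'
from fit2 import *
K,c,M=cam('w7')
print('cup1 in tray',inv(tr,back('w7',362,87.5,92)).round(1))
s=snap('wrist','w8'); s=r.sense(); print(s['time'],s['tool_pos'],s['tcp_rot']); yellow('w8')
E
```

```text
cup1 in tray [-1.1 60.9]
9.9833 [407.06763863 175.21123295 129.09479252] [-1.79884041e+02  9.92847416e-02  6.72133367e+01]
[ 117    8  108  116 9687] [170.9  65.4] [399.1 283.1  62. ]
[ 209  176   91   83 5891] [253.6 217. ] [406.1 176.1  62. ]
```

View pics/w8.png

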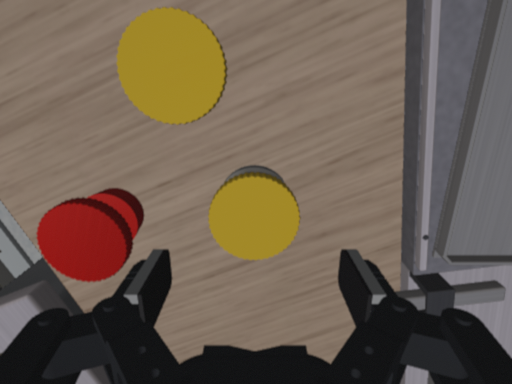

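>>> drive_tool(moves=[[[-1, 0.5, -20], 0], [[-1, 0.5, -40], 0], [[-1, 0.5, -58], 0], [[-1, 0.5, -68], 0], [[-1, 0.5, -73], 0], [[-1, 0.5, -74.5], 0], [[-1, 0.5, -74.5], 0], [[-1, 0.5, -74.5], 0]])

```text
time: 10.65
tool_pos: [407.3, 176.1, 56.5]
tcp_rot: [179.9, -0.1, 67.2]
ft_force: [-1.0, 0.1, -0.6]
finger_gap: 85.0
```

>>> drive_tool(moves=[[[0, 0, 0], 0], [[0, 0, 0], 0], [[0, 0, 0], 0], [[0, 0, 0], 0], [[0, 0, 0], 0], [[0, 0, 0], 0], [[0, 0, 0], 0], [[0, 0, 0], 0]], fingers=50, squeeze=30)

```text
time: 11.32
tool_pos: [406.9, 176.1, 56.4]
tcp_rot: [179.9, -0.1, 67.2]
ft_force: [-2.0, 0.3, 5.4]
finger_gap: 62.6
```

>>> drive_tool(moves=[[[0, 0, 10], 0], [[0, 0, 30], 0], [[0, 0, 60], 0], [[0, 0, 95], 0], [[0, 0, 130], 0], [[0, 0, 145], 0], [[0, 0, 145], 0], [[0, 0, 145], 0]])

```text
time: 11.98
tool_pos: [407.0, 176.0, 201.9]
tcp_rot: [179.9, -0.1, 67.2]
ft_force: [-0.9, 0.1, -1.5]
finger_gap: 62.9
```

```bash
python3 - <<'E'
from h import *
s=snap('wrist','w9'); st=r.sense(); print(st['time'],st['tool_pos'],st['tcp_rot'],st['ft_force'],st['finger_gap'])
E
```

```text
12.0333 [406.02714362 175.75977454 200.24547884] [ 1.79989336e+02 -8.08808934e-03  6.72170865e+01] [-0.11065538  0.09421338 -1.85264631] 63.06175328502238
```

View pics/w9.png

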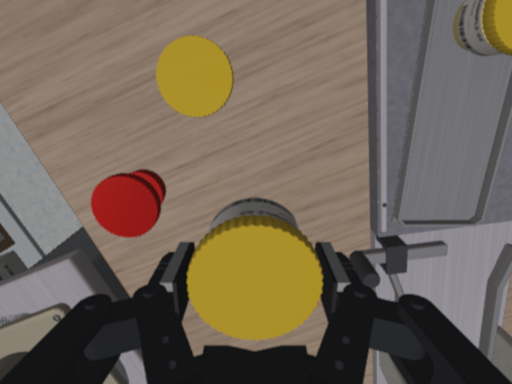

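>>> drive_tool(moves=[[[15, -1, 5], 0], [[50, -3, 10], 0], [[90, -6, 10], 0], [[130, -8, 10], 0], [[165, -10, 10], 0], [[190, -12, 0], 0], [[203, -13, -15], 0], [[208, -13, -40], 0]])

```text
time: 12.7
tool_pos: [616.6, 162.2, 159.6]
tcp_rot: [179.9, -0.0, 67.2]
ft_force: [0.7, -0.2, -0.2]
finger_gap: 62.6
```

>>> drive_tool(moves=[[[0, 0, -20], 0], [[0, 0, -40], 0], [[0, 0, -55], 0], [[0, 0, -60], 0], [[0, 0, -60], 0], [[0, 0, -60], 0], [[0, 0, -60], 0], [[0, 0, -60], 0]])

```text
time: 13.37
tool_pos: [615.1, 163.0, 101.9]
tcp_rot: [179.9, -0.1, 67.2]
ft_force: [-0.8, 0.2, -1.0]
finger_gap: 63.1
```

```bash
python3 - <<'E'
from fit2 import *
s=snap('wrist','w10'); s=r.sense(); print(s['time'],s['tool_pos'],s['tcp_rot'],s['ft_force'],inv(tr,s['tool_pos']))
E
```

```text
13.4167 [615.12389664 163.00588449 101.85738385] [ 1.79883177e+02 -7.54436638e-02  6.72172747e+01] [ 0.41438901  0.42035118 -1.65635927] [  0.80888894 -11.80026297]
```

View pics/w10.png

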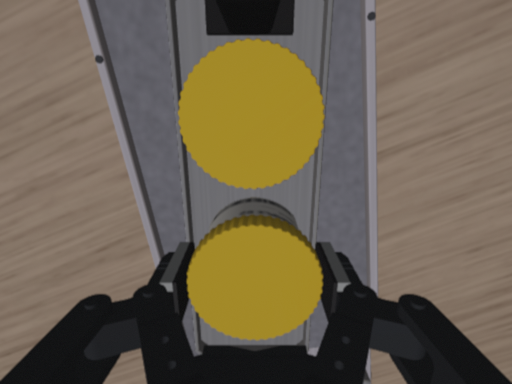

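Aligned behind cup 1; lower gently, release, retreat.

>>> drive_tool(moves=[[[0, 0, -5], 0], [[0, 0, -9], 0], [[0, 0, -11], 0], [[0, 0, -12.5], 0], [[0, 0, -13.5], 0], [[0, 0, -13.5], 0], [[0, 0, -13.5], 0], [[0, 0, -13.5], 0]])

```text
time: 14.08
tool_pos: [614.3, 162.8, 86.8]
tcp_rot: [180.0, -0.0, 67.2]
ft_force: [0.3, 0.0, -0.6]
finger_gap: 62.8
```

>>> drive_tool(moves=[[[0, 0, 0], 0], [[0, 0, 0], 0], [[0, 0, 0], 0], [[0, 0, 0], 0], [[0, 0, 0], 0], [[0, 0, 0], 0], [[0, 0, 0], 0], [[0, 0, 0], 0]], fingers=85)

```text
time: 14.75
tool_pos: [614.2, 162.8, 86.8]
tcp_rot: [180.0, -0.0, 67.2]
ft_force: [-0.5, 0.3, -0.4]
finger_gap: 85.3
```

>>> drive_tool(moves=[[[0, 0, 15], 0], [[0, 0, 40], 0], [[0, 0, 70], 0], [[-20, 10, 100], 0], [[-50, 30, 120], 0], [[-90, 60, 120], 0], [[-120, 80, 120], 0], [[-120, 80, 120], 0]])

```text
time: 15.42
tool_pos: [489.5, 246.2, 207.0]
tcp_rot: [-179.9, -0.0, 67.4]
ft_force: [-1.3, -0.6, -0.1]
finger_gap: 84.8
```

```bash
python3 - <<'E'
from fit2 import *
s=snap('wrist','w11'); s=r.sense(); print(s['time'],s['tool_pos'],s['tcp_rot'],s['ft_force']); yellow('w11')
E
```

```text
15.4667 [491.28749525 245.06359128 207.00106925] [-1.79949511e+02 -2.57734682e-02  6.74324970e+01] [-0.52875731 -0.11287033 -0.07611234]
[ 394  104   84   77 4995] [436.3 141.7] [655.8 220.3  62. ]
[ 119  153   66   64 3223] [151.2 184.8] [399.3 282.9  62. ]
[ 382  195   76   64 3740] [419.9 226.4] [623.9 142.9  62. ]
```

View pics/w11.png

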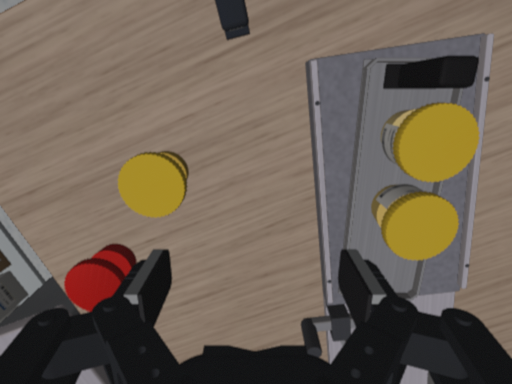

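>>> drive_tool(moves=[[[-25, 10, 0], 0], [[-55, 23, -10], 0], [[-80, 34, -25], 0], [[-92, 39, -45], 0], [[-94.5, 40, -65], 0], [[-94.5, 40, -77], 0], [[-94.5, 40, -77], 0], [[-94.5, 40, -77], 0]])

```text
time: 16.13
tool_pos: [400.2, 282.2, 129.6]
tcp_rot: [-180.0, 0.1, 67.2]
ft_force: [-0.1, 0.2, -0.4]
finger_gap: 85.1
```

```bash
python3 - <<'E'
from fit2 import *
for q in [(437,142),(420,226)]: print('cups in tray',inv(tr,back('w11',*q,92)).round(1))
s=snap('wrist','w12'); s=r.sense(); print(s['time'],s['tool_pos'],s['tcp_rot']); yellow('w12')
E
```

```text
cups in tray [-1.7 61.4]
cups in tray [ -1.7 -12.3]
16.1833 [400.82233649 282.58892085 130.53845753] [ 1.79969936e+02 -1.86496062e-02  6.71646134e+01]
[ 207  175   90   83 5769] [251.3 216.3] [398.9 283.6  62. ]
```

View pics/w12.png

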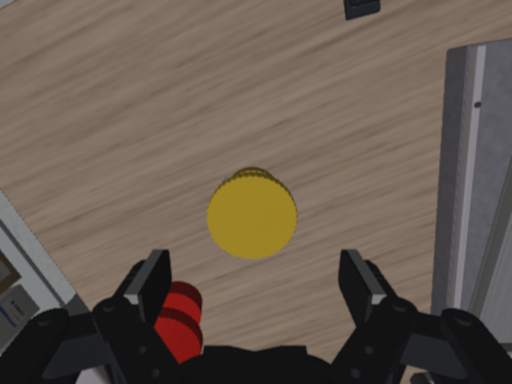

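>>> drive_tool(moves=[[[-1, 0.5, -20], 0], [[-1, 0.5, -40], 0], [[-1, 0.5, -58], 0], [[-1, 0.5, -68], 0], [[-1, 0.5, -73], 0], [[-1, 0.5, -74.5], 0], [[-1, 0.5, -74.5], 0], [[-1, 0.5, -74.5], 0]])

```text
time: 16.85
tool_pos: [399.7, 283.8, 56.6]
tcp_rot: [179.9, -0.1, 67.2]
ft_force: [-0.5, -0.7, -0.3]
finger_gap: 84.8
```

>>> drive_tool(moves=[[[0, 0, 0], 0], [[0, 0, 0], 0], [[0, 0, 0], 0], [[0, 0, 0], 0], [[0, 0, 0], 0], [[0, 0, 0], 0], [[0, 0, 0], 0], [[0, 0, 0], 0]], fingers=50, squeeze=30)

```text
time: 17.52
tool_pos: [399.4, 283.8, 56.6]
tcp_rot: [179.9, -0.1, 67.2]
ft_force: [-1.5, -1.1, 5.1]
finger_gap: 62.8
```

>>> drive_tool(moves=[[[0, 0, 10], 0], [[0, 0, 30], 0], [[0, 0, 60], 0], [[0, 0, 95], 0], [[0, 0, 130], 0], [[0, 0, 145], 0], [[0, 0, 145], 0], [[0, 0, 145], 0]])

```text
time: 18.18
tool_pos: [399.4, 283.7, 202.0]
tcp_rot: [179.9, -0.1, 67.2]
ft_force: [-0.4, -0.2, -1.7]
finger_gap: 62.3
```

```bash
python3 - <<'E'
from fit2 import *
print(T(tr,(0.5,-86,0)))
s=r.sense();print(s['tool_pos'],s['finger_gap'])
E
```

```text
[586.0400644   94.74295832   0.        ]
[399.40362171 283.73956805 202.02715659] 62.27514921140542
```

>>> drive_tool(moves=[[[15, -15, 5], 0], [[42, -42, 10], 0], [[70, -70, 10], 0], [[98, -98, 10], 0], [[126, -127, 10], 0], [[154, -155, 5], 0], [[176, -178, 0], 0], [[187, -189, 0], 0]])

```text
time: 18.85
tool_pos: [586.0, 90.7, 196.6]
tcp_rot: [-179.8, 0.2, 67.1]
ft_force: [-0.2, 0.6, -0.5]
finger_gap: 62.6
```

>>> drive_tool(moves=[[[0, 0, -20], 0], [[0, 0, -45], 0], [[0, 0, -70], 0], [[0, 0, -90], 0], [[0, 0, -98], 0], [[0, 0, -100], 0], [[0, 0, -100], 0], [[0, 0, -100], 0]])

```text
time: 19.52
tool_pos: [586.3, 94.4, 101.3]
tcp_rot: [179.9, -0.0, 67.2]
ft_force: [0.5, -1.1, -0.1]
finger_gap: 62.7
```

```bash
python3 - <<'E'
from fit2 import *
s=snap('wrist','w13'); s=r.sense(); print(s['time'],s['tool_pos'],s['tcp_rot'],s['ft_force'],inv(tr,s['tool_pos']))
E
```

```text
19.5667 [586.74037475  94.47530191 101.91052461] [ 1.79879379e+02 -6.12208740e-02  6.72259773e+01] [-0.11555432  0.45937347 -0.62561801] [  1.24929474 -85.97486177]
```

View pics/w13.png

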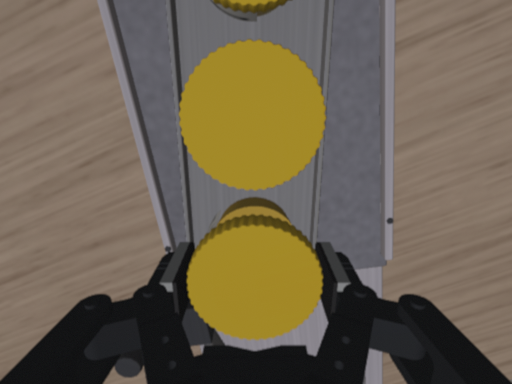

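>>> drive_tool(moves=[[[0, 0, -5], 0], [[0, 0, -9], 0], [[0, 0, -11], 0], [[0, 0, -12.5], 0], [[0, 0, -13.5], 0], [[0, 0, -13.5], 0], [[0, 0, -13.5], 0], [[0, 0, -13.5], 0]])

```text
time: 20.23
tool_pos: [585.8, 94.3, 86.9]
tcp_rot: [180.0, -0.0, 67.2]
ft_force: [0.0, -0.6, -0.3]
finger_gap: 62.3
```

>>> drive_tool(moves=[[[0, 0, 0], 0], [[0, 0, 0], 0], [[0, 0, 0], 0], [[0, 0, 0], 0], [[0, 0, 0], 0], [[0, 0, 0], 0], [[0, 0, 0], 0], [[0, 0, 0], 0]], fingers=85)

```text
time: 20.9
tool_pos: [585.7, 94.3, 86.8]
tcp_rot: [-180.0, 0.0, 67.2]
ft_force: [-0.3, -0.7, 0.4]
finger_gap: 85.4
```

>>> drive_tool(moves=[[[0, 0, 15], 0], [[0, 0, 40], 0], [[0, 0, 70], 0], [[-15, -10, 100], 0], [[-40, -25, 120], 4], [[-70, -45, 130], 8], [[-100, -50, 130], 8], [[-105, -50, 130], 8]])

```text
time: 21.57
tool_pos: [477.6, 43.3, 217.1]
tcp_rot: [-180.0, 0.0, 75.2]
ft_force: [-0.5, -0.1, -0.5]
finger_gap: 84.8
```

```bash
python3 - <<'E'
from fit2 import *
s=snap('wrist','w14'); s=r.sense(); print(s['time'],s['tool_pos'],s['tcp_rot'],s['ft_force']); yellow('w14',92)
E
```

```text
21.6167 [478.485878    43.82877713 217.0074823 ] [-1.79994774e+02  4.99009087e-03  7.51583545e+01] [ 0.9307631  -0.35380903 -0.15665327]
[ 348    0   90   45 2958] [390.7  18.1] [608.7 146.6  92. ]
[ 328   60   81   82 5060] [367.6 100.3] [584.5  93.5  92. ]
[154 315  41  44 786] [172.1 337.5] [351.6 -93.2  92. ]
```

View pics/w14.png

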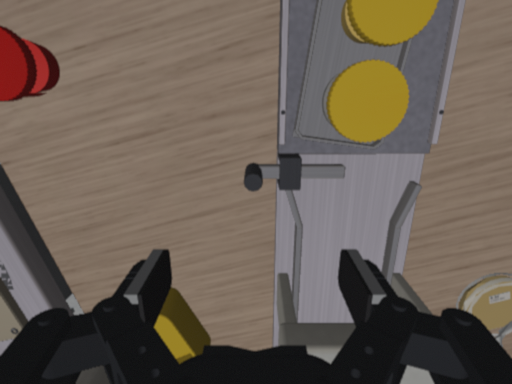

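```bash
python3 - <<'E'
from fit2 import *
save('w14','w14a',(220,130,380,210),5)
for q in [(390.7+2,5),(368.5,100.5)]: print(inv(tr,back('w14',*q,92)).round(1))
k=back('w14',253.5,177,78);print('knob',k,inv(st,k))
E
```

```text
[  0.2 -21.1]
[  0.3 -87.8]
knob [479.29833636  51.47574677  78.        ] [-107.44493867    4.9884654 ]
```

View pics/w14a.png

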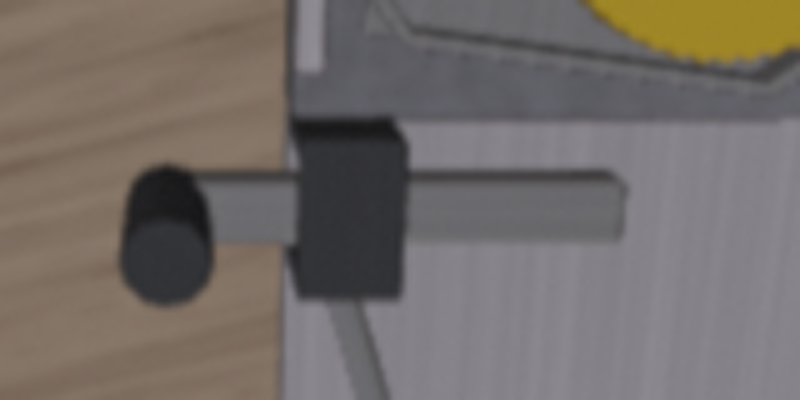

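>>> drive_tool(moves=[[[0, 0, 0], -7], [[0, 0, 0], -14], [[0, 0, 0], -21], [[0, 0, 0], -28], [[0, 0, 0], -35], [[0, 0, 0], -42], [[0, 0, 0], -49], [[0, 0, 0], -56]])

```text
time: 22.28
tool_pos: [481.5, 44.6, 216.7]
tcp_rot: [-180.0, -0.0, 18.9]
ft_force: [0.8, 0.1, -0.3]
finger_gap: 84.8
```

```bash
python3 - <<'E'
from fit2 import *
k=back('w14',253.2,182.4,78);print('knob',k,inv(st,k))
print(T(st,(-160,0,0)),T(st,(-105,0,0)),T(st,(-98,0,0)))
E
```

```text
knob [477.70378191  46.55454282  78.        ] [-107.73506124   -0.17648195]
[427.20334435  60.02156833   0.        ] [480.39375259  46.02941081   0.        ] [487.16344091  44.24859076   0.        ]
```

>>> drive_tool(moves=[[[0, 1, -20], -7], [[0, 1, -40], -14], [[0, 1, -60], -21], [[0, 1, -75], -28], [[0, 1, -85], -34], [[0, 1, -95], -34], [[0, 1, -95], -34], [[0, 1, -95], -34]])

```text
time: 22.95
tool_pos: [480.7, 45.5, 121.4]
tcp_rot: [180.0, 0.1, -14.6]
ft_force: [0.5, 0.1, -0.2]
finger_gap: 84.4
```

```bash
python3 - <<'E'
from fit2 import *
s=snap('wrist','w15'); s=r.sense(); print(s['time'],s['tool_pos'],s['tcp_rot'],s['joint_pos'])
save('w15','w15a',(130,150,380,300),3)
E
```

```text
23.0 [481.21848633  45.41451445 122.18444452] [-1.79992415e+02 -1.99372418e-02 -1.46092744e+01] [-6.91081381e-01 -4.75505606e+00  1.11781771e+02  2.68474786e-03
  7.29521088e+01  1.03917405e+02]
```

View pics/w15a.png

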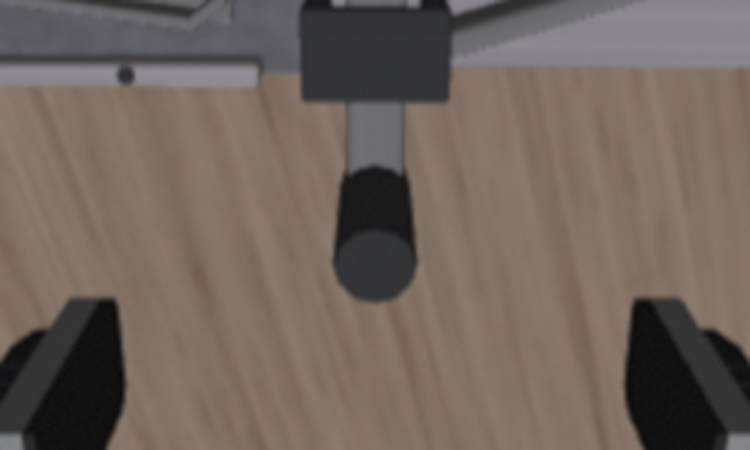

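>>> drive_tool(moves=[[[-1, 0.5, -15], 0], [[-1, 0.5, -30], 0], [[-1, 0.5, -45], 0], [[-1, 0.5, -52], 0], [[-1, 0.5, -54], 0], [[-1, 0.5, -54], 0], [[-1, 0.5, -54], 0], [[-1, 0.5, -54], 0]], fingers=60)

```text
time: 23.67
tool_pos: [480.7, 45.8, 69.0]
tcp_rot: [-180.0, -0.1, -14.8]
ft_force: [-0.0, 0.7, 1.0]
finger_gap: 60.2
```

```bash
python3 - <<'E'
from fit2 import *
k=back('w15',255,237.3,78);print('knob',k,inv(st,k))
s=r.sense(); print(s['time'],s['tool_pos'],s['ft_force'])
E
```

```text
knob [478.24374039  46.08319372  78.        ] [-107.09295573   -0.49495589]
23.6667 [480.67879617  45.80760823  69.03436244] [-0.04134473  0.66355297  1.03474902]
```

>>> drive_tool(moves=[[[0, 0, 0], 0], [[0, 0, 0], 0], [[0, 0, 0], 0], [[0, 0, 0], 0], [[0, 0, 0], 0], [[0, 0, 0], 0], [[0, 0, 0], 0], [[0, 0, 0], 0]], fingers=8, squeeze=30)

```text
time: 24.33
tool_pos: [479.9, 45.7, 68.2]
tcp_rot: [180.0, -0.0, -14.8]
ft_force: [-2.8, -1.6, 5.8]
finger_gap: 17.4
```

>>> drive_tool(moves=[[[-7, 1.8, 0], 0], [[-15, 3.9, 0], 0], [[-24, 6.3, 0], 0], [[-33, 8.7, 0], 0], [[-41, 10.8, 0], 0], [[-47, 12.4, 0], 0], [[-50, 13.2, 0], 0], [[-50, 13.2, 0], 0]])

```text
time: 25.0
tool_pos: [429.1, 59.1, 68.2]
tcp_rot: [180.0, -0.1, -14.8]
ft_force: [0.3, -3.8, 5.3]
finger_gap: 16.8
```

>>> drive_tool(moves=[[[0, 0, 0], 0], [[0, 0, 0], 0], [[0, 0, 0], 0], [[0, 0, 0], 0], [[0, 0, 0], 0], [[0, 0, 10], 0], [[0, 0, 25], 0], [[0, 0, 45], 0]], fingers=60)

```text
time: 25.67
tool_pos: [428.4, 59.0, 112.5]
tcp_rot: [180.0, 0.2, -14.8]
ft_force: [0.1, -0.8, -0.7]
finger_gap: 59.8
```

>>> drive_tool(moves=[[[0, 0, 30], 7], [[5, 5, 60], 14], [[15, 15, 90], 21], [[30, 30, 115], 28], [[50, 50, 130], 35], [[70, 70, 135], 42], [[90, 90, 135], 49], [[110, 110, 135], 56]], fingers=60)

```text
time: 26.33
tool_pos: [541.0, 170.2, 249.5]
tcp_rot: [179.9, -0.1, 41.6]
ft_force: [0.7, -0.2, 0.5]
finger_gap: 59.6
```

```bash
python3 - <<'E'
from fit2 import *
s=snap('wrist','w16'); s=r.sense(); print(s['time'],s['tool_pos'],s['tcp_rot'],s['joint_pos'])
E
```

```text
26.3833 [542.79162612 173.05227769 247.88245093] [-1.79958176e+02 -1.36254403e-01  4.21602148e+01] [12.46439412  2.84125986 90.7418326   0.10404584 86.31927332 60.29753866]
```

View pics/w16.png

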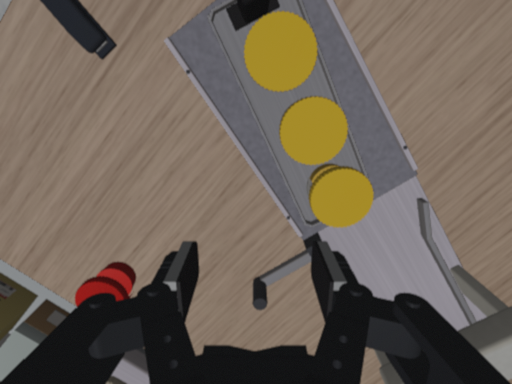

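>>> drive_tool(moves=[[[30, 27, 0], 7], [[65, 58, 0], 14], [[98, 88, 0], 21], [[118, 106, -20], 26], [[123, 111, -45], 26], [[123, 111, -75], 26], [[123, 111, -85], 26], [[123, 111, -85], 26]])

```text
time: 27.05
tool_pos: [660.1, 279.1, 158.0]
tcp_rot: [-179.6, 0.3, 67.2]
ft_force: [-0.2, 0.4, -0.6]
finger_gap: 60.1
```

```bash
python3 - <<'E'
from fit2 import *
k=back('w16',259,299,78);print('knob',inv(st,k))
for q in [(281,51),(314,131),(341.5,197)]: print(inv(tr,back('w16',*q,92)).round(1))
s=snap('wrist','w17'); s=r.sense(); print(s['time'],s['tool_pos'],s['tcp_rot'])
print(proj('w17',T(tr,(0,115,102))),proj('w17',s['tool_pos']-[0,0,59]))
E
```

```text
knob [-157.18974381    6.23674361]
[ 0.7 60.5]
[  0.9 -14.7]
[  1.3 -87.3]
27.1 [661.41558913 279.3907071  161.37431653] [-1.79823543e+02  1.55479594e-01  6.71979991e+01]
[258.59260485 220.88541317] [255.98860711 223.30565666]
```

View pics/w17.png

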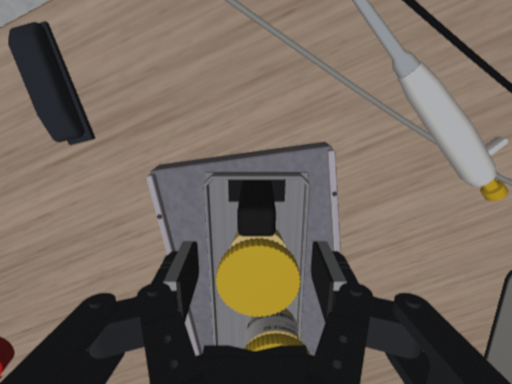

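>>> drive_tool(moves=[[[0, 0, -20], 0], [[0, 0, -40], 0], [[0, 0, -60], 0], [[0, 0, -75], 0], [[0, 0, -83], 0], [[0, 0, -87], 0], [[0, 0, -87], 0], [[0, 0, -87], 0]])

```text
time: 27.77
tool_pos: [663.5, 280.2, 77.4]
tcp_rot: [179.9, -0.1, 67.2]
ft_force: [-0.9, 0.4, 0.4]
finger_gap: 60.1
```

>>> drive_tool(moves=[[[0, 0, 0], 0], [[0, 0, 0], 0], [[0, 0, 0], 0], [[0, 0, 0], 0], [[0, 0, 0], 0], [[0, 0, 0], 0], [[0, 0, 0], 0], [[0, 0, 0], 0]], fingers=15, squeeze=50)

```text
time: 28.43
tool_pos: [663.3, 280.5, 77.2]
tcp_rot: [179.9, -0.1, 67.2]
ft_force: [-1.8, 0.8, 6.0]
finger_gap: 25.4
```

```bash
python3 - <<'E'
from fit2 import *
s=snap('wrist','w18'); s=r.sense(); print(s['time'],s['tool_pos'],s['tcp_rot'],s['ft_force'],s['wrist_torque'],s['finger_gap'])
print(inv(tr,s['tool_pos']))
print('post target aligned (st 0,270):',T(st,(0,270,0)), T(st,(0,-34,0)))
E
```

```text
28.4833 [663.27407458 280.46227948  77.18341914] [ 1.79942819e+02 -7.95080144e-02  6.72083465e+01] [-1.01695831  1.16263939  6.08525777] [ 0.17445761  0.44720721 -0.24599199] 25.21206441947315
[ -0.40406207 115.13662335]
post target aligned (st 0,270): [650.62785067 280.43365959   0.        ] [573.28938002 -13.56423318   0.        ]
```

View pics/w18.png

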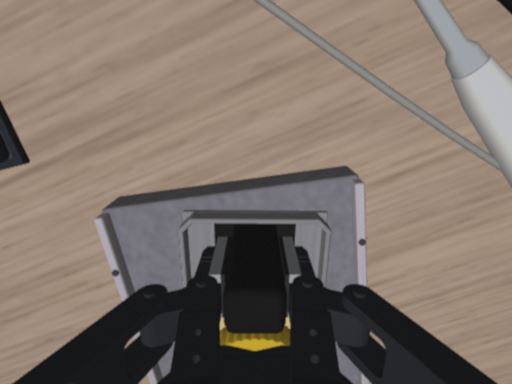

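>>> drive_tool(moves=[[[-1, 0, 0], 0.6], [[-3, -0.3, 0], 1.8], [[-5, -0.6, 0], 3.1], [[-7, -1, 0], 4.4], [[-9, -1.3, 0], 5.7], [[-11, -1.6, 0], 6.9], [[-12.5, -1.9, 0], 7.8], [[-13, -2, 0], 8.1]])

```text
time: 29.15
tool_pos: [650.3, 279.1, 77.1]
tcp_rot: [179.9, -0.1, 75.4]
ft_force: [0.7, 4.3, 5.0]
finger_gap: 25.4
```

```bash
python3 - <<'E'
from fit2 import *
s=snap('wrist','w19'); s=r.sense(); print(s['time'],s['tool_pos'],s['tcp_rot'],s['ft_force'],s['wrist_torque'],s['finger_gap'])
print(inv(st,s['tool_pos']))
snap('top','top19'); save('top19','top19a',(110,90,310,230),4); save('w19','w19a')
E
```

```text
29.2 [650.23027083 279.04509591  77.16364581] [ 1.79915309e+02 -1.30193371e-01  7.53984572e+01] [0.13617004 3.59308593 6.47384684] [ 0.53651196  0.39969779 -0.41132822] 25.65000325199578
[-3.12442224e-02  2.68555977e+02]
```

View pics/top19a.png

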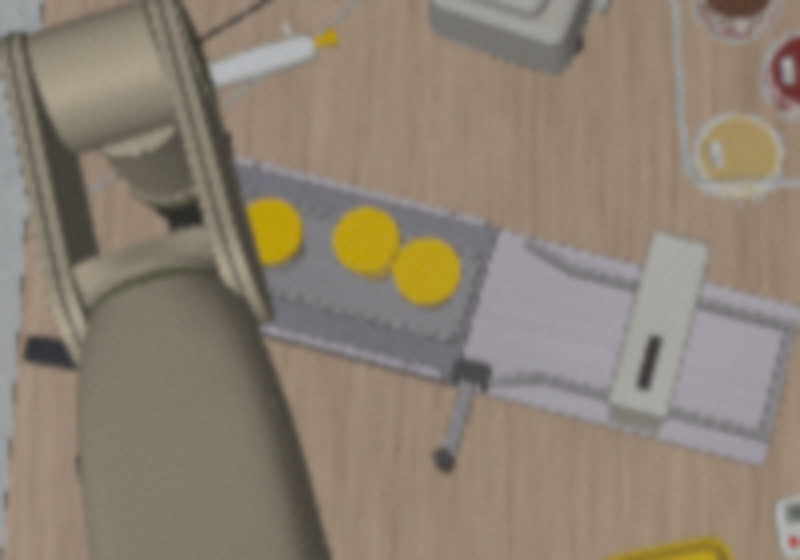

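View pics/w19a.png

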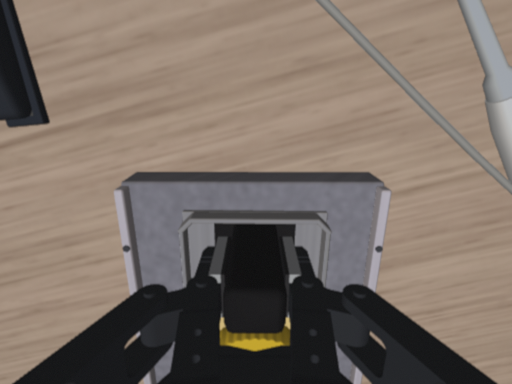

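```bash
python3 - <<'E'
from fit2 import *
save('top19','top19b',(165,130,235,180),11)
o=T(st,(0,153.5,0)); tr=np.array([o[0],o[1],st[2]+np.radians(0.1)]); np.save('tr.npy',tr)
yellow('top19',92)
for q in [(270,232),(366,240),(427,271)]: print(inv(tr,back('top19',q[0]/4+110,q[1]/4+90,92)).round(1))
E
```

```text
[172 140  13  16 157] [178.1 147.1] [634.9 218.   92. ]
[194 142  30  24 396] [208.6 153.6] [609.9 103.8  92. ]
[260 225  35  29 752] [276.9 238.8] [ 295.8 -147.4   92. ]
[-3.4 53.4]
[ 12.1 -35.1]
[ -2.1 -98.2]
```

View pics/top19b.png

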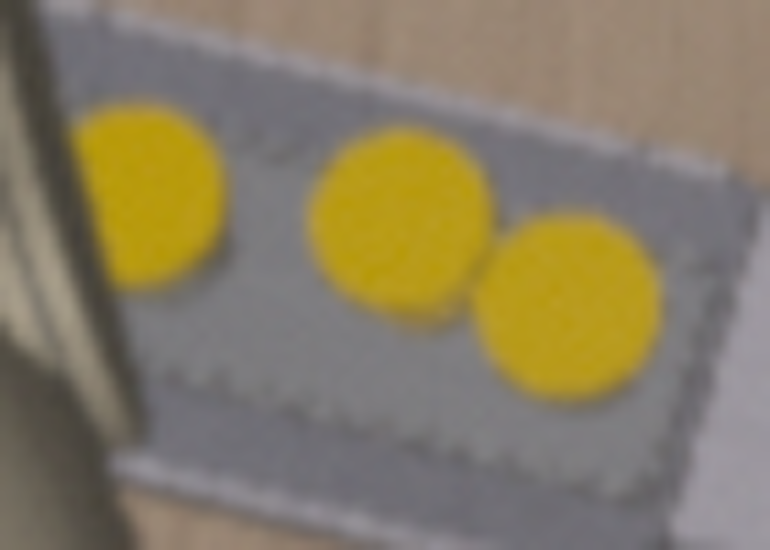

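```bash
python3 - <<'E'
from fit2 import *
snap('scene','s20'); save('s20','s20a',(140,170,250,250),7)
E
```

```text
(no output)
```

View pics/s20a.png

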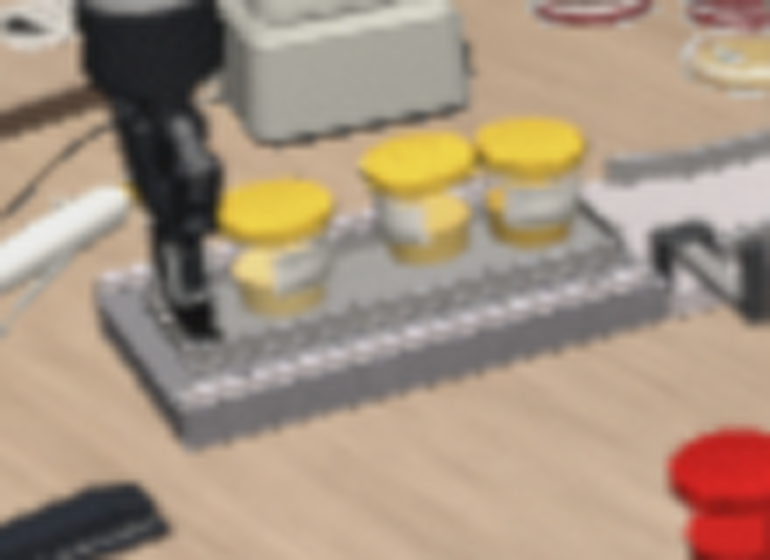

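>>> drive_tool(moves=[[[0, 0, 0], 0], [[0, 0, 0], 0], [[0, 0, 0], 0], [[0, 0, 0], 0], [[0, 0, 5], 0], [[0, 0, 20], 0], [[0, 0, 45], 0], [[0, 0, 75], 0]], fingers=60)

```text
time: 29.97
tool_pos: [648.5, 277.5, 150.4]
tcp_rot: [-179.8, 0.1, 75.3]
ft_force: [-0.5, 0.5, -0.2]
finger_gap: 60.3
```

>>> drive_tool(moves=[[[0, 0, 20], 0], [[-5, -20, 50], 0], [[-12, -50, 75], 0], [[-22, -85, 90], 0], [[-32, -120, 90], 0], [[-36, -135, 90], 0], [[-36, -135, 90], 0], [[-36, -135, 90], 0]], fingers=85)

```text
time: 30.63
tool_pos: [613.8, 142.4, 241.9]
tcp_rot: [180.0, -0.0, 75.2]
ft_force: [0.1, -0.3, 0.2]
finger_gap: 85.3
```

```bash
python3 - <<'E'
from fit2 import *
s=snap('wrist','w21'); s=r.sense(); print(s['time'],s['tool_pos'],s['tcp_rot']); yellow('w21',92)
E
```

```text
30.6833 [613.83162464 143.30212044 241.44840554] [ 1.79975204e+02 -4.40928601e-02  7.52828183e+01]
[ 220   48   72   76 4208] [255.8  85.6] [637.9 226.4  92. ]
[456  54  21  23 298] [465.4  65.8] [813.4 196.4  92. ]
[ 240  154   64   65 3183] [270.9 185.7] [628.9 135.   92. ]
[ 226  218   61   52 2467] [256.  243.4] [599.2  78.3  92. ]
[ 76 378  30   6 108] [ 91.7 381. ] [354.1 -54.7  92. ]
```

View pics/w21.png

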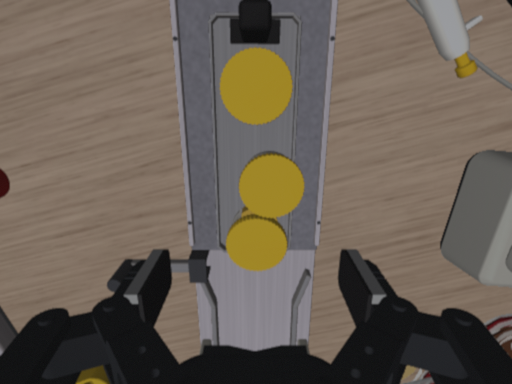

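```bash
python3 - <<'E'
from fit2 import *
for q in [(256,86),(271.5,186.5),(256.5,243.5)]: P=back('w21',*q,92);print(P.round(1),inv(tr,P).round(1))
print(T(tr,(0,-12,0)),T(tr,(0,115,0)))
# post top
P=back('w21',255.5,16,102);print('post',inv(tr,P))
E
```

```text
[638.  226.1  92. ] [ 1.7 60.7]
[629.3 134.1  92. ] [ 16.5 -30.5]
[599.7  78.1  92. ] [  2.1 -92.1]
[617.95734215 156.15621347   0.        ] [650.05209284 279.03390461   0.        ]
post [  1.31802321 111.73023182]
```

>>> drive_tool(moves=[[[5, -3, -20], 0], [[12, -7, -50], 0], [[15.2, -9, -80], 0], [[15.2, -9, -105], 0], [[15.2, -9, -110], 0], [[15.2, -9, -110], 0], [[15.2, -9, -110], 0], [[15.2, -9, -110], 0]])

```text
time: 31.35
tool_pos: [630.3, 134.9, 133.4]
tcp_rot: [179.8, -0.1, 75.4]
ft_force: [0.9, 0.3, 1.2]
finger_gap: 84.8
```

```bash
python3 - <<'E'
from fit2 import *
s=snap('wrist','w22'); s=r.sense(); print(s['time'],s['tool_pos'],s['tcp_rot']); yellow('w22',92)
E
```

```text
31.4 [630.47253597 134.72547717 133.58024838] [ 1.79788119e+02 -9.27635050e-02  7.53485434e+01]
[  162     8   122   132 12329] [222.1  74. ] [638.1 227.4  92. ]
[ 201  187  102   99 7596] [251.1 234.5] [629.1 135.5  92. ]
[ 185  282   92   69 4873] [230.  316.1] [599.5  79.8  92. ]
```

View pics/w22.png

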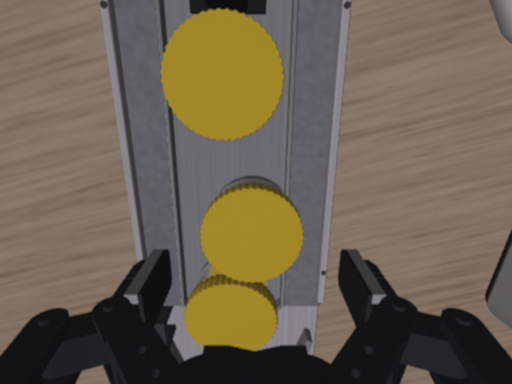

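>>> drive_tool(moves=[[[-1, 0.5, -15], 0], [[-1, 0.5, -28], 0], [[-1, 0.5, -37], 0], [[-1, 0.5, -42], 0], [[-1, 0.5, -44], 0], [[-1, 0.5, -44], 0], [[-1, 0.5, -44], 0], [[-1, 0.5, -44], 0]])

```text
time: 32.07
tool_pos: [628.4, 134.6, 87.6]
tcp_rot: [179.9, -0.0, 75.3]
ft_force: [1.0, 0.3, 0.2]
finger_gap: 85.2
```

>>> drive_tool(moves=[[[0, 0, 0], 0], [[0, 0, 0], 0], [[0, 0, 0], 0], [[0, 0, 0], 0], [[0, 0, 0], 0], [[0, 0, 0], 0], [[0, 0, 0], 0], [[0, 0, 0], 0]], fingers=50, squeeze=30)

```text
time: 32.73
tool_pos: [628.3, 134.4, 87.6]
tcp_rot: [179.9, -0.0, 75.3]
ft_force: [-1.7, -1.4, 5.5]
finger_gap: 62.7
```

>>> drive_tool(moves=[[[0, 0, 4], 0], [[0, 0, 8], 0], [[0, 0, 12], 0], [[-3, 5, 14], 0], [[-7, 11, 14], 0], [[-10, 16, 14], 0], [[-12, 19, 14], 0], [[-12, 19, 14], 0]])

```text
time: 33.4
tool_pos: [615.0, 154.6, 100.4]
tcp_rot: [-180.0, 0.0, 75.4]
ft_force: [-0.1, 0.6, -0.6]
finger_gap: 62.7
```

```bash
python3 - <<'E'
from fit2 import *
s=snap('wrist','w23'); s=r.sense(); print(s['time'],s['tool_pos'],s['tcp_rot'],s['ft_force'],s['finger_gap'],inv(tr,s['tool_pos']))
E
```

```text
33.45 [615.35056671 154.15825064 100.47996413] [-1.79970145e+02  1.40561385e-02  7.53786558e+01] [ 0.10495858  0.37620388 -0.8485159 ] 62.44059348127637 [ -2.01724746 -14.59188085]
```

View pics/w23.png

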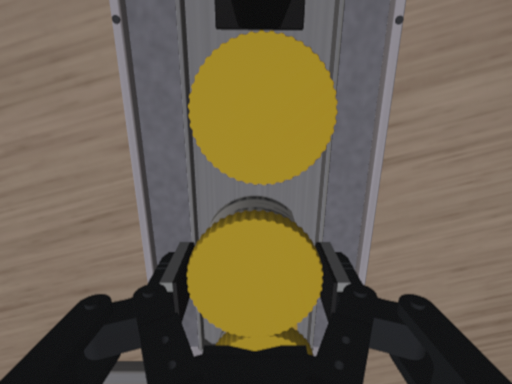

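Place with a 2 mm correction, release, rise and check.

>>> drive_tool(moves=[[[2, 0, -4], 0], [[2, 0, -8], 0], [[2, 0, -11], 0], [[2, 0, -13], 0], [[2, 0, -14], 0], [[2, 0, -14], 0], [[2, 0, -14], 0], [[2, 0, -14], 0]])

```text
time: 34.12
tool_pos: [617.8, 153.1, 87.6]
tcp_rot: [-180.0, 0.0, 75.3]
ft_force: [-5.1, -3.0, 9.5]
finger_gap: 62.9
```

>>> drive_tool(moves=[[[0, 0, 0], 0], [[0, 0, 0], 0], [[0, 0, 0], 0], [[0, 0, 0], 0], [[0, 0, 0], 0], [[0, 0, 0], 0], [[0, 0, 0], 0], [[0, 0, 0], 0]], fingers=85)

```text
time: 34.78
tool_pos: [617.9, 153.5, 86.7]
tcp_rot: [-180.0, 0.0, 75.3]
ft_force: [0.5, -0.4, 0.1]
finger_gap: 85.1
```

>>> drive_tool(moves=[[[0, 0, 15], 0], [[0, 0, 40], 0], [[0, 0, 70], 0], [[2, 8, 90], 0], [[5, 20, 100], 0], [[8, 30, 100], 0], [[8, 30, 100], 0], [[8, 30, 100], 0]], fingers=60)

```text
time: 35.45
tool_pos: [625.2, 183.8, 185.1]
tcp_rot: [-179.9, 0.1, 75.4]
ft_force: [-0.5, -0.4, -1.0]
finger_gap: 59.9
```

```bash
python3 - <<'E'
from fit2 import *
s=snap('wrist','w24'); s=r.sense(); print(s['time'],s['tool_pos'],s['tcp_rot'],s['ft_force']); yellow('w24',92)
E
```

```text
35.5 [624.89111407 183.3118024  184.65937833] [-1.79845759e+02  9.61349661e-02  7.53549164e+01] [ 0.47715735 -0.54569612 -1.28312584]
[486  99  23  24 393] [496.3 111.3] [806.7 208.2  92. ]
[ 214  104   85   85 5611] [256.1 146.1] [638. 227.  92.]
[ 217  206   77   72 4188] [255.  240.7] [617.8 152.5  92. ]
[ 223  284   69   58 3140] [256.6 312.7] [601.1  82.6  92. ]
```

View pics/w24.png

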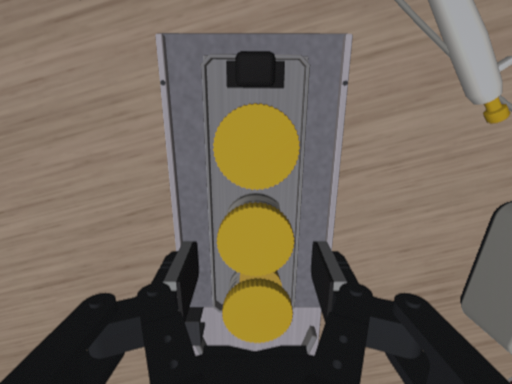

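>>> drive_tool(moves=[[[6, 25, 0], 0], [[14, 55, 0], 0], [[20, 80, 0], 0], [[24, 95, -10], 0], [[24, 95, -35], 0], [[24, 95, -60], 0], [[24, 95, -70], 0], [[24, 95, -70], 0]])

```text
time: 36.17
tool_pos: [646.6, 276.8, 110.8]
tcp_rot: [-179.5, 0.3, 75.3]
ft_force: [-0.5, -0.2, 0.3]
finger_gap: 59.7
```

>>> drive_tool(moves=[[[0, 0, -10], 0], [[0, 0, -22], 0], [[0, 0, -33], 0], [[0, 0, -39], 0], [[0, 0, -41], 0], [[0, 0, -41], 0], [[0, 0, -41], 0], [[0, 0, -41], 0]])

```text
time: 36.83
tool_pos: [650.5, 278.7, 76.7]
tcp_rot: [179.9, -0.0, 75.3]
ft_force: [0.3, -0.3, -0.5]
finger_gap: 59.7
```

>>> drive_tool(moves=[[[0, 0, 0], 0], [[0, 0, 0], 0], [[0, 0, 0], 0], [[0, 0, 0], 0], [[0, 0, 0], 0], [[0, 0, 0], 0], [[0, 0, 0], 0], [[0, 0, 0], 0]], fingers=15, squeeze=60)

```text
time: 37.5
tool_pos: [650.2, 278.7, 76.5]
tcp_rot: [180.0, -0.0, 75.3]
ft_force: [-2.1, 1.0, 4.9]
finger_gap: 25.6
```

```bash
python3 - <<'E'
from fit2 import *
s=snap('wrist','w25'); s=r.sense(); print(s['time'],s['tool_pos'],s['tcp_rot'],s['ft_force'],s['finger_gap'],inv(st,s['tool_pos']))
snap('top','top25'); save('top25','top25a',(110,90,310,230),4)
E
```

```text
37.55 [650.16339783 278.72366155  76.4409979 ] [ 1.79970509e+02 -3.19611353e-02  7.53129843e+01] [-2.29731565  0.76355474  5.3305296 ] 25.594398498600246 [-1.41431677e-02  2.68228106e+02]
```

View pics/w25.png

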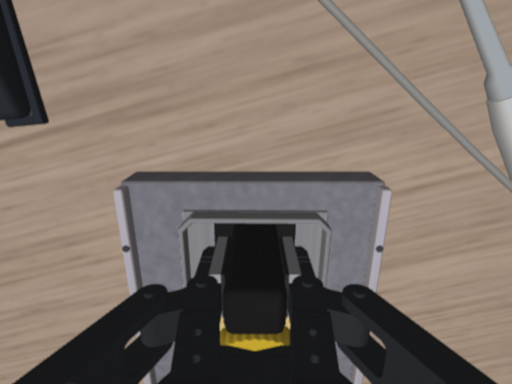

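View pics/top25a.png

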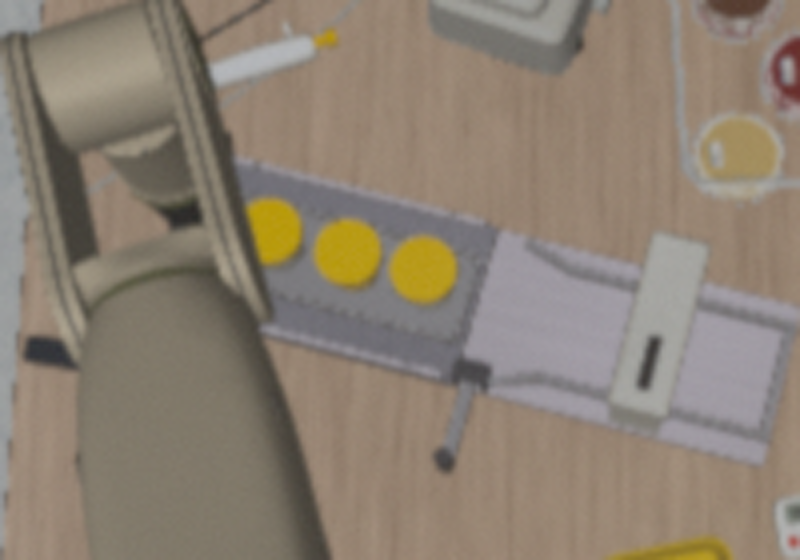

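>>> drive_tool(moves=[[[-0.8, -2.9, 0], 0], [[-2, -7.7, 0], 0], [[-3.8, -14.5, 0], 0], [[-5.6, -21.3, 0], 0], [[-7.4, -28, 0], 0], [[-9.2, -34.8, 0], 0], [[-10.9, -41.6, 0], 0], [[-12.7, -48.4, 0], 0]])

```text
time: 38.27
tool_pos: [637.7, 231.0, 76.5]
tcp_rot: [179.9, -0.1, 75.3]
ft_force: [1.4, 5.8, 3.5]
finger_gap: 25.3
```

>>> drive_tool(moves=[[[-1.8, -6.8, 0], 0], [[-3.6, -13.5, 0], 0], [[-5.3, -20.3, 0], 0], [[-7.1, -27.1, 0], 0], [[-8.9, -33.8, 0], 0], [[-10.7, -40.6, 0], 0], [[-12.5, -47.4, 0], 0], [[-14, -53.2, 0], 0]])

```text
time: 38.93
tool_pos: [623.7, 177.6, 76.4]
tcp_rot: [179.9, -0.1, 75.3]
ft_force: [2.0, 6.2, 3.8]
finger_gap: 25.0
```

```bash
python3 - <<'E'
from fit2 import *
s=snap('wrist','w26'); s=r.sense(); print(s['time'],s['tool_pos'],s['tcp_rot'],s['ft_force'],s['wrist_torque'],s['finger_gap'],inv(st,s['tool_pos']))
snap('top','top26'); save('top26','top26a',(110,90,310,230),4)
snap('scene','s26'); save('s26','s26a',(140,150,280,250),5.5)
E
```

```text
38.9833 [623.56272293 176.60872856  76.45880834] [ 1.79938784e+02 -7.90275379e-02  7.53160833e+01] [-0.50545507  1.9526489   5.39610317] [ 0.278599    0.33569849 -0.09165096] 25.13417953333867 [  0.23871993 162.70563642]
```

View pics/top26a.png

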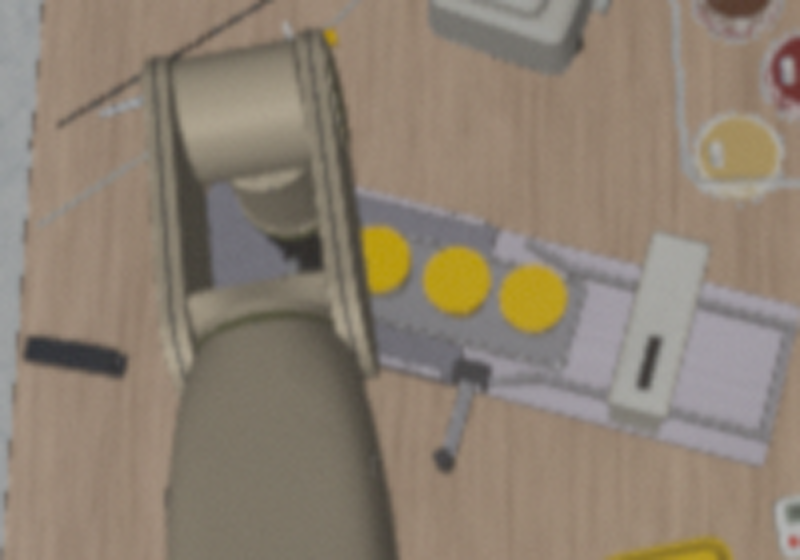

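View pics/s26a.png

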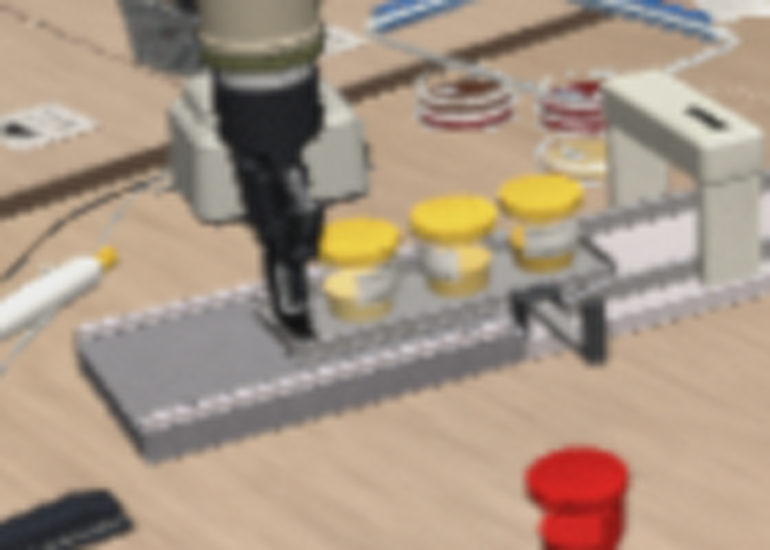

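>>> drive_tool(moves=[[[-0.8, -2.9, 0], 0], [[-2, -7.7, 0], 0], [[-3.8, -14.5, 0], 0], [[-5.6, -21.3, 0], 0], [[-7.4, -28, 0], 0], [[-9.2, -34.8, 0], 0], [[-10.9, -41.6, 0], 0], [[-12.7, -48.4, 0], 0]])

```text
time: 39.75
tool_pos: [611.2, 129.3, 76.5]
tcp_rot: [179.9, -0.1, 75.3]
ft_force: [1.5, 6.1, 4.3]
finger_gap: 25.5
```

>>> drive_tool(moves=[[[-1.8, -6.8, 0], 0], [[-3.6, -13.5, 0], 0], [[-5.3, -20.3, 0], 0], [[-7.1, -27.1, 0], 0], [[-8.9, -33.8, 0], 0], [[-10.7, -40.6, 0], 0], [[-12, -46, 0], 0], [[-12.8, -48.4, 0], 0]])

```text
time: 40.42
tool_pos: [598.6, 80.7, 76.7]
tcp_rot: [179.9, -0.1, 75.3]
ft_force: [2.4, 6.1, 4.9]
finger_gap: 25.5
```

```bash
python3 - <<'E'
from fit2 import *
s=snap('wrist','w27'); s=r.sense(); print(s['time'],s['tool_pos'],s['tcp_rot'],s['ft_force'],s['wrist_torque'],s['finger_gap'],inv(st,s['tool_pos']))
snap('top','top27'); save('top27','top27a',(110,90,310,230),4)
snap('scene','s27'); save('s27','s27a',(140,150,280,250),5.5)
E
```

```text
40.4667 [598.52057714  80.40439421  76.64740849] [ 1.79896581e+02 -1.15403145e-01  7.53063477e+01] [1.58577488 4.17660892 4.49138732] [ 0.99309258 -0.11646173 -0.03646371] 25.513006022212025 [ 0.4951607  63.29579157]
```

View pics/w27.png

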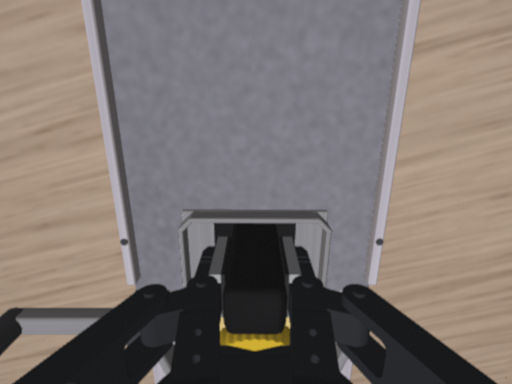

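View pics/s27a.png

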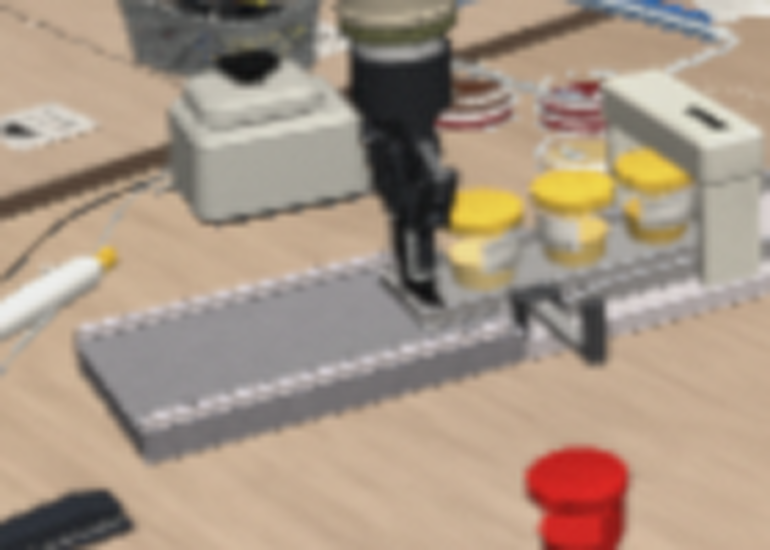

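>>> drive_tool(moves=[[[-1, -3.9, 0], 0], [[-3.4, -12.6, 0], 0], [[-6.3, -23.2, 0], 0], [[-9.2, -33.8, 0], 0], [[-12, -44.4, 0], 0], [[-14.6, -54, 0], 0], [[-17, -62.8, 0], 0], [[-18.8, -69.5, 0], 0]])

```text
time: 41.23
tool_pos: [577.9, 9.9, 74.8]
tcp_rot: [-179.9, 0.1, 75.3]
ft_force: [1.4, 1.1, -3.2]
finger_gap: 25.4
```

>>> drive_tool(moves=[[[0, 0, 0], 0], [[0, 0, -1], 0], [[0, 0, -2], 0], [[0, 0, -3.5], 0], [[0, 0, -5], 0], [[0, 0, -6.5], 0], [[0, 0, -7.5], 0], [[0, 0, -7.5], 0]])

```text
time: 41.9
tool_pos: [579.0, 11.1, 68.4]
tcp_rot: [-180.0, -0.0, 75.3]
ft_force: [-0.7, 1.0, -0.8]
finger_gap: 25.4
```

```bash
python3 - <<'E'
from fit2 import *
s=snap('wrist','w28'); s=r.sense(); print(s['time'],s['tool_pos'],s['tcp_rot'],s['ft_force'],s['wrist_torque'],s['finger_gap'],inv(st,s['tool_pos']))
snap('scene','s28'); save('s28','s28a',(180,130,320,230),5.5)
E
```

```text
41.95 [579.02308495  11.07871219  68.42592507] [ 1.79996614e+02 -2.55794109e-02  7.53309022e+01] [-1.00798722  2.41930302  0.42234812] [-0.35529676  0.3594184  -0.26444169] 25.13127285426202 [-0.72417941 -8.7091777 ]
```

View pics/w28.png

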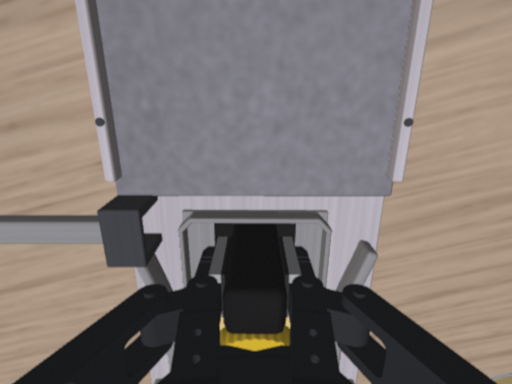

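View pics/s28a.png

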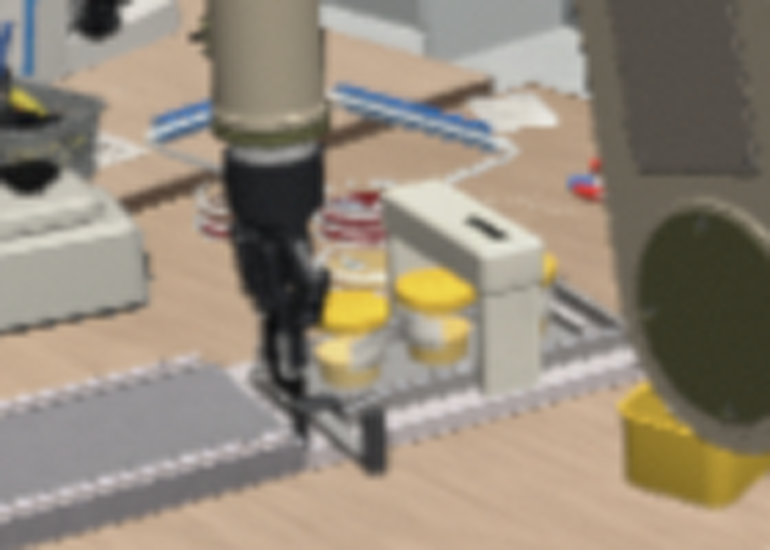

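>>> drive_tool(moves=[[[-0.7, -2.9, 0], 0], [[-2, -7.7, 0], 0], [[-3.3, -13, 0], 0], [[-4.4, -17.5, 0], 0], [[-5.2, -21, 0], 0], [[-5.8, -23.2, 0], 0], [[-6.2, -24.7, 0], 0], [[-6.3, -25.2, 0], 0]])

```text
time: 42.67
tool_pos: [573.3, -12.5, 68.9]
tcp_rot: [180.0, -0.2, 75.3]
ft_force: [3.9, 18.7, 2.2]
finger_gap: 25.2
```

```bash
python3 - <<'E'
from fit2 import *
s=snap('wrist','w29'); s=r.sense(); print(s['time'],s['tool_pos'],s['tcp_rot'],s['ft_force'],s['wrist_torque'],s['finger_gap'],inv(st,s['tool_pos']))
snap('top','top29'); save('top29','top29a',(210,130,320,215),7)
E
```

```text
42.7167 [573.27395662 -12.4983407   68.84407167] [179.96263369  -0.24106097  75.32457482] [ 2.34199488 14.97009366  1.2016775 ] [ 1.70258823 -0.13560988 -0.01212678] 25.171301108310676 [ -0.28608204 -32.97310092]
```

View pics/top29a.png

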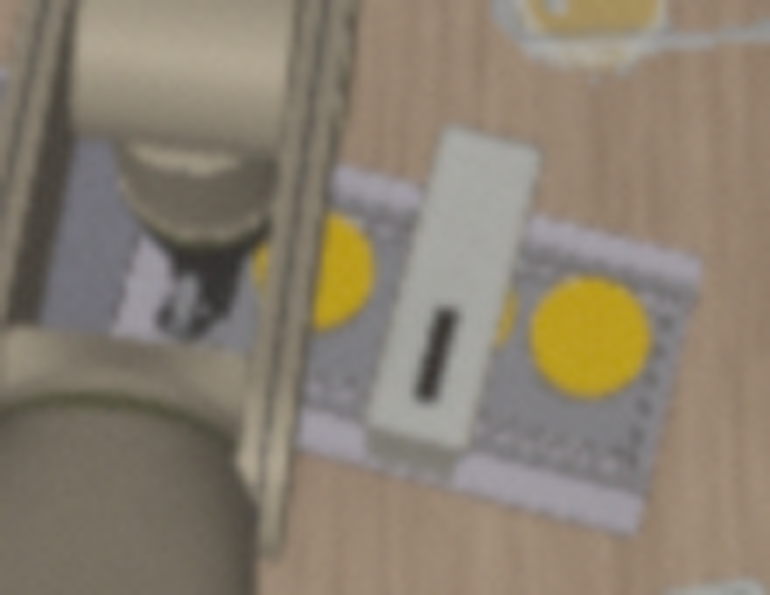

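>>> drive_tool(moves=[[[0, 0, 0], 0], [[0, 0, 0], 0], [[0, 0, 0], 0], [[0, 0, 0], 0], [[0, 0, 0], 0], [[0, 0, 5], 0], [[0, 0, 20], 0], [[0, 0, 45], 0]], fingers=55)

```text
time: 43.43
tool_pos: [570.3, -14.5, 111.0]
tcp_rot: [-179.7, 0.1, 75.3]
ft_force: [-0.6, 0.3, -0.7]
finger_gap: 55.1
```

>>> drive_tool(moves=[[[0, 0, 30], -7], [[0, 0, 65], -14], [[-10, 10, 95], -21], [[-30, 20, 105], -28], [[-60, 35, 105], -35], [[-90, 50, 105], -42], [[-110, 60, 105], -49], [[-110, 60, 105], -56]])

```text
time: 44.1
tool_pos: [459.7, 47.0, 218.5]
tcp_rot: [-179.9, 0.0, 19.1]
ft_force: [-0.1, -0.9, 0.4]
finger_gap: 54.9
```

```bash
python3 - <<'E'
from fit2 import *
s=snap('wrist','w30'); s=r.sense(); print(s['time'],s['tool_pos'],s['tcp_rot'],s['ft_force'],s['finger_gap'],inv(st,s['tool_pos']))
snap('top','top30'); save('top30','top30a',(190,130,320,215),6)
E
```

```text
44.15 [461.23343655  46.24019415 218.82380035] [ 1.79993056e+02 -4.05748139e-02  1.85087390e+01] [ 0.93305528  0.20359217 -0.24413874] 55.1102788234832 [-123.58353356   -4.67059106]
```

View pics/w30.png

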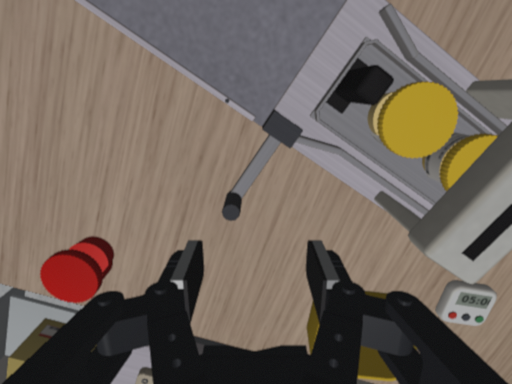

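View pics/top30a.png

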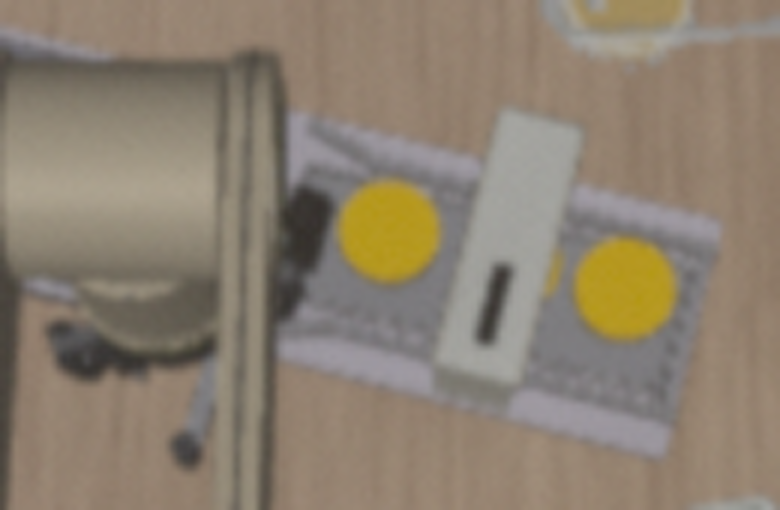

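```bash
python3 - <<'E'
from fit2 import *
save('w30','w30a',(220,20,420,170),4)
for x,y,z in [(-45,-19,33),(45,-19,33),(-13,-23,94),(-160,0,78)]: print((x,y,z),((proj('w30',T(st,(x,y,z)))-(220,20))*4).round())
E
```

```text
(-45, -19, 33) [364. 386.]
(45, -19, 33) [600.  54.]
(-13, -23, 94) [535. 285.]
(-160, 0, 78) [ 42. 768.]
```

View pics/w30a.png

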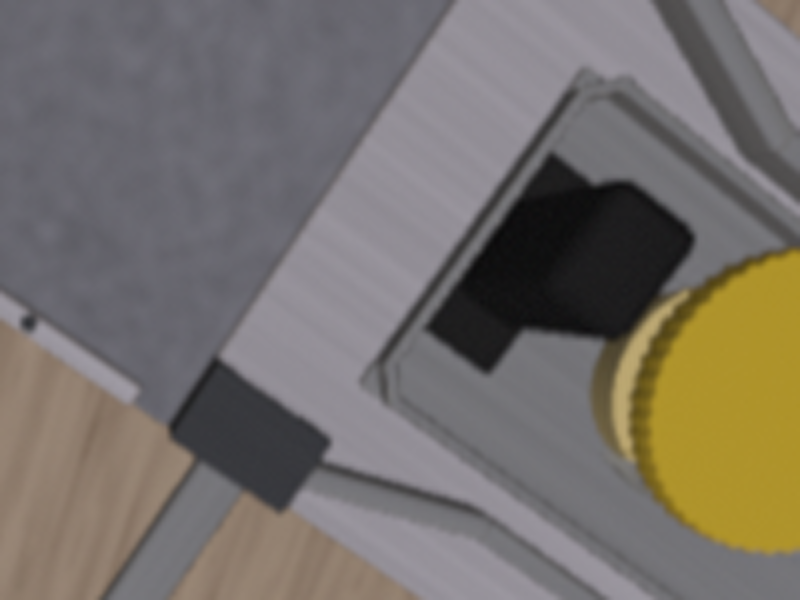

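>>> drive_tool(moves=[[[-8, 3, -20], -7], [[-18, 7, -40], -14], [[-27, 11, -60], -21], [[-33, 13.5, -75], -28], [[-34, 13.7, -90], -34], [[-34, 13.7, -96], -34], [[-34, 13.7, -96], -34], [[-34, 13.7, -96], -34]], fingers=60)

```text
time: 44.87
tool_pos: [429.2, 58.8, 122.8]
tcp_rot: [180.0, -0.0, -14.4]
ft_force: [-0.1, -0.4, 0.1]
finger_gap: 60.4
```

```bash
python3 - <<'E'
from fit2 import *
s=snap('wrist','w31'); s=r.sense(); print(s['time'],s['tool_pos'],s['tcp_rot'],s['ft_force'],s['finger_gap'],inv(st,s['tool_pos']))
save('w31','w31a',(130,100,380,300),3)
E
```

```text
44.9167 [429.59964424  58.87765905 123.33440061] [-1.79986199e+02 -6.85784556e-02 -1.44484868e+01] [ 0.51865297 -0.19160758  0.13498231] 59.97007293129468 [-157.39152858   -0.4966472 ]
```

View pics/w31a.png

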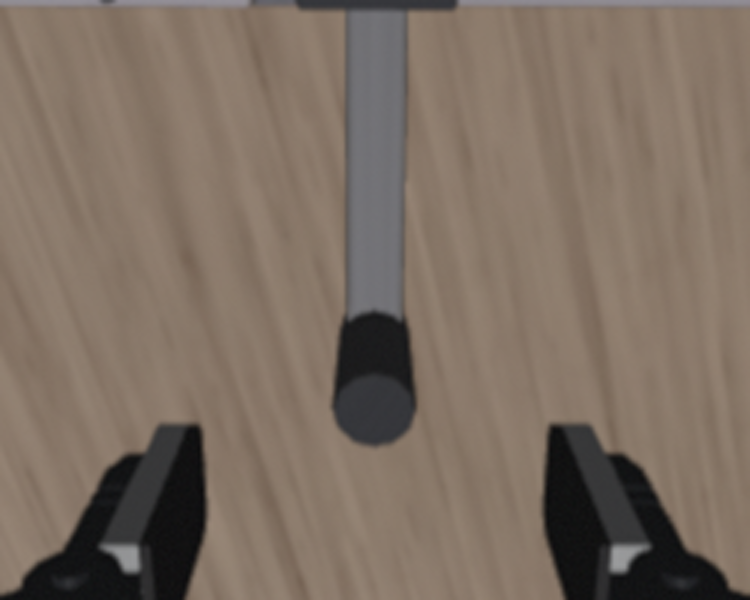

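>>> drive_tool(moves=[[[0, 0, -15], 0], [[0, 0, -30], 0], [[0, 0, -45], 0], [[0, 0, -52], 0], [[0, 0, -54.5], 0], [[0, 0, -54.5], 0], [[0, 0, -54.5], 0], [[0, 0, -54.5], 0]])

```text
time: 45.58
tool_pos: [429.6, 59.1, 69.0]
tcp_rot: [-180.0, -0.1, -14.7]
ft_force: [0.5, -0.3, 0.1]
finger_gap: 60.0
```

>>> drive_tool(moves=[[[0, 0, 0], 0], [[0, 0, 0], 0], [[0, 0, 0], 0], [[0, 0, 0], 0], [[0, 0, 0], 0], [[0, 0, 0], 0], [[0, 0, 0], 0], [[0, 0, 0], 0]], fingers=8, squeeze=30)

```text
time: 46.25
tool_pos: [428.9, 59.1, 68.2]
tcp_rot: [-180.0, -0.0, -14.7]
ft_force: [-2.1, -1.0, 5.7]
finger_gap: 17.1
```

>>> drive_tool(moves=[[[6, -1.6, 0], 0], [[15, -3.9, 0], 0], [[25, -6.6, 0], 0], [[35, -9.2, 0], 0], [[44, -11.6, 0], 0], [[51, -13.4, 0], 0], [[55, -14.5, 0], 0], [[56, -14.7, 0], 0]])

```text
time: 46.92
tool_pos: [485.4, 44.2, 68.1]
tcp_rot: [-180.0, -0.0, -14.7]
ft_force: [-2.3, -0.0, 8.5]
finger_gap: 17.1
```

```bash
python3 - <<'E'
from fit2 import *
s=r.sense(); print(s['time'],s['tool_pos'],s['ft_force'],s['finger_gap'],inv(st,s['tool_pos']))
E
```

```text
46.9167 [485.36201033  44.21838127  68.14024541] [-2.29159628 -0.0193563   8.54346598] 17.09794910552104 [-99.73447512  -0.48750464]
```

Push the last few millimetres until the end stop is felt.

>>> drive_tool(moves=[[[0.7, -0.2, 0], 0], [[1.4, -0.4, 0], 0], [[2.1, -0.6, 0], 0], [[2.8, -0.8, 0], 0], [[3.2, -0.9, 0], 0], [[3.2, -0.9, 0], 0], [[3.2, -0.9, 0], 0], [[3.2, -0.9, 0], 0]])

```text
time: 47.58
tool_pos: [488.0, 43.5, 68.2]
tcp_rot: [-180.0, -0.0, -14.7]
ft_force: [-1.3, -0.3, 5.8]
finger_gap: 17.2
```

```bash
python3 - <<'E'
from fit2 import *
s=r.sense(); print(s['time'],s['tool_pos'],s['ft_force'],s['finger_gap'],inv(st,s['tool_pos']))
E
```

```text
47.5833 [488.03965936  43.51674342  68.1896914 ] [-1.32727321 -0.26641129  5.75387625] 17.1518223873245 [-96.96642654  -0.48485586]
```

>>> drive_tool(moves=[[[0.7, -0.2, 0], 0], [[1.4, -0.4, 0], 0], [[2.1, -0.6, 0], 0], [[2.8, -0.8, 0], 0], [[3, -0.8, 0], 0], [[3, -0.8, 0], 0], [[3, -0.8, 0], 0], [[3, -0.8, 0], 0]])

```text
time: 48.25
tool_pos: [489.0, 43.3, 68.0]
tcp_rot: [180.0, 0.2, -14.7]
ft_force: [-15.1, 2.7, 17.6]
finger_gap: 17.3
```

Stop felt (15 N). Release, back away and check.

>>> drive_tool(moves=[[[0, 0, 0], 0], [[0, 0, 0], 0], [[0, 0, 0], 0], [[0, 0, 0], 0], [[0, 0, 0], 0], [[0, 0, 10], 0], [[0, 0, 25], 0], [[0, 0, 45], 0]], fingers=60)

```text
time: 48.92
tool_pos: [489.6, 42.7, 112.4]
tcp_rot: [180.0, 0.2, -14.7]
ft_force: [0.2, -0.5, 0.2]
finger_gap: 60.1
```

>>> drive_tool(moves=[[[-5, 0, 30], 7], [[-15, 0, 65], 14], [[-30, 0, 95], 21], [[-45, 0, 120], 28], [[-60, 0, 135], 35], [[-60, 0, 140], 42], [[-60, 0, 140], 42], [[-60, 0, 140], 42]])

```text
time: 49.58
tool_pos: [431.1, 42.7, 253.6]
tcp_rot: [180.0, -0.1, 27.1]
ft_force: [-0.2, 0.4, -0.4]
finger_gap: 60.0
```

```bash
python3 - <<'E'
from fit2 import *
s=snap('wrist','w32'); s=r.sense(); print(s['time'],s['tool_pos'],s['ft_force'],s['qd'].max())
snap('scene','s32'); save('s32','s32a',(180,130,320,230),5.5)
snap('top','top32'); save('top32','top32a',(190,130,320,215),6)
E
```

```text
49.6333 [430.81516329  42.69854119 252.66722641] [ 0.27466518  0.1481553  -0.40083827] 1.2314913519426147
```

View pics/w32.png

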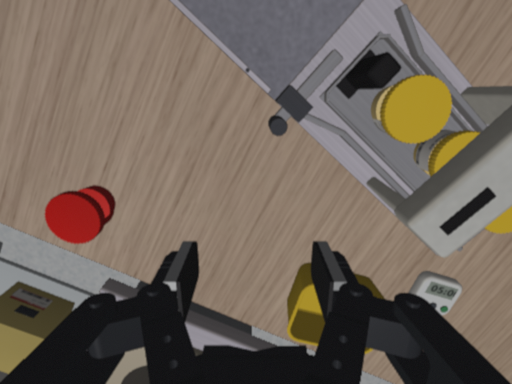

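View pics/s32a.png

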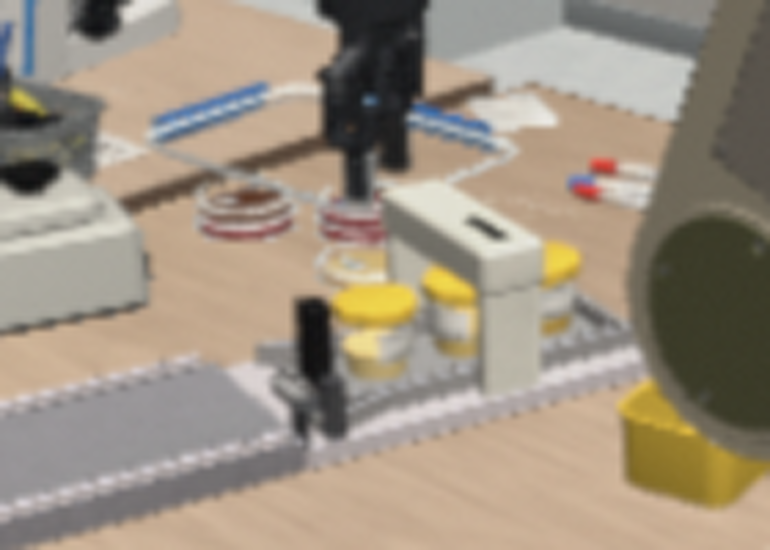

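View pics/top32a.png

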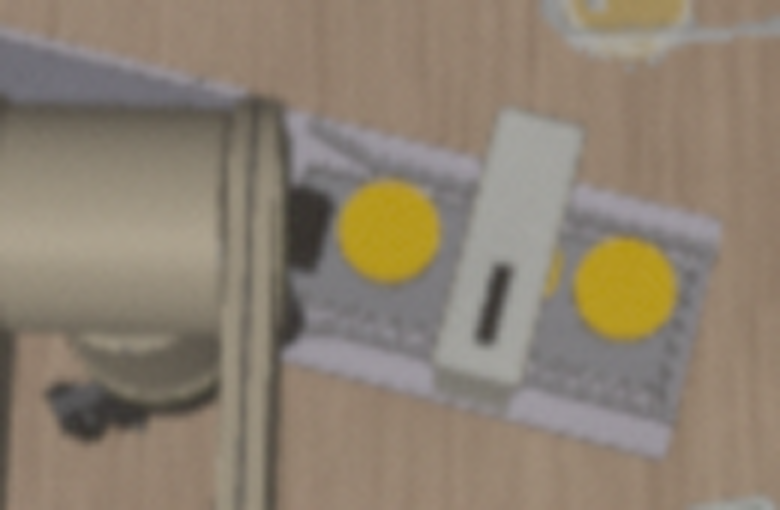

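```bash
python3 - <<'E'
from fit2 import *
print('tip',inv(st,back('w32',338,55,42)).round(1),'knob',inv(st,back('w32',278.5,126,78)).round(1))
print('tray corners px', proj('w32',T(st,(-45,-19,33))),proj('w32',T(st,(45,-19,33))))
for q in [(415.5,109)]: print('cup in tray',(inv(st,back('w32',*q,84))+[0,149]).round(1))
save('w32','w32a',(260,0,440,130),4)
E
```

```text
tip [-6. -1.] knob [-98.    0.2]
tray corners px [321.01101428  96.75367367] [384.05976012  28.30874776]
cup in tray [ 0.5 64. ]
```

View pics/w32a.png

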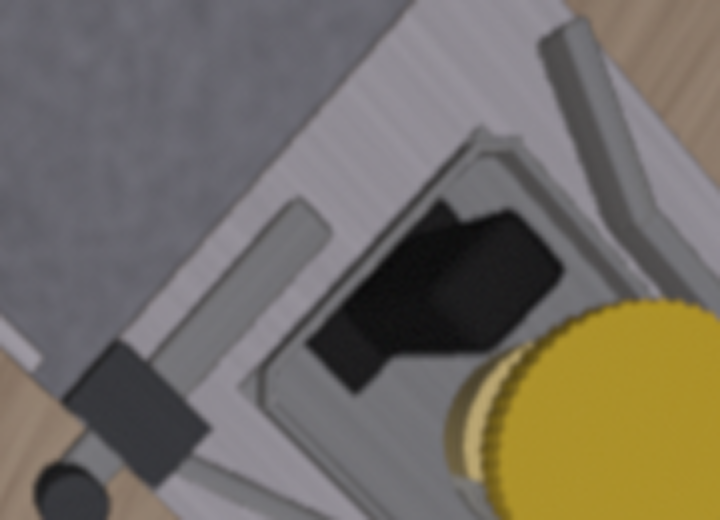

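```bash
python3 - <<'E'
from h import *
print(r.hand_in()); print(r.sense()['time'])
E
```

```text
the job is handed in; nothing more can be done
None
the job is handed in; nothing more can be done
```

The job is done and handed in at about 50 s of the 210 s allowed. `hand_in()` gives no verdict, so the result rests on my own checks.

**What I did**
- I stood the three yellow cups upright in the tray on the dock and left the red and turquoise look-alikes alone.
- I drew the bolt back to about 0.059 m.
- By its post, I squared the tray to the lane and slid it along, keeping it about level over the step. I lowered it 7.5 mm onto the bed and pushed it until the end stop resisted with 15–19 N.
- I pushed the bolt shut until it met its own stop, also at about 15 N.

**The knocked cup**
- The middle cup was knocked to about x = 16 mm in the tray, against the rim, and was touching its neighbour.
- I noticed only after squaring the tray, so I let go of the post, set the cup back in line and gripped the post again.

**Last checks**
- **Tray:** its rear corner is within about 1 mm of where a home tray should put it.
- **Bolt:** the knob is 98 mm from the centre line, which is fully shut. The tip read x = -6 mm instead of -3 mm, a disagreement small enough to be reading error and within the 10 mm allowed.
- **Cups:** all three look upright. I measured only the one nearest the post at the end, at about (0, 64) mm in the tray. The middle one is partly hidden under the arch.
- **Arm:** it is clear of everything.
- **Bystanders:** I didn't touch the stapler, timer or sticky notes, and didn't measure them again.

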